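Clamp a seatpost in the bench repair clamp

ROBOT

A 6-joint arm with a two-finger parallel gripper is mounted at the origin on the work surface. World frame = base frame: x ahead of the robot, y to its left, z up, the work surface at z = 0. Lengths are in m, angles in rad, forces in N, time in s.
With the tool pointing down it reaches from about 0.225 to 0.875 m from the base axis. Payload 3.4 kg.
Tool frame: the origin (TCP) lies at the very end of the fingers, on their centre line; the grasp point (between the pads) lies 19 mm behind it; z points along the fingers, y is the direction in which the jaws open and shut (so a half turn about z gives the same grasp; the last joint's range is limited). The gripper opens to 85 mm and grips with 20 to 120 N. Pads are 22 mm wide; open, the fingers measure 114 mm over their backs; the gripper's body (76 mm by 85 mm) begins 54 mm behind the grasp point. The pads swing forward as they close: fully open they stand 13 mm farther back than shut.
Start: joints at [1.14, 0.276, 1.505, -0, 1.361, -0.121], TCP at [0.175, 0.548, 0.231] pointing down, gripper open.
Joint ranges: [-2.89, 2.89], [-0.75, 2.08], [0.22, 2.7], [-1.18, 4.32], [0.11, 2.71], [-2.7, 2.7]. Speed limits (rad/s): [2.57, 2.57, 3.14, 3.14, 3.14, 3.14].

INTERFACE

Orientations are given as a unit quaternion [w, x, y, z].
In Python, from rig import telemetry, optics, order gives the robot as it stands.
- The arm moves only by the shell command python3 -m creep 'ROWS' [FORCE]. ROWS is a JSON object of lists of equal length, an entry for each row: "slide": the shift along the world's x, y, z normalised to -1 to 1, where 1 is 0.15 m, a list of three; "twist": the turn, a rotation vector about the world's x, y, z normalised to -1 to 1, where 1 is 360 degrees, a list of three; "fingers": the gripper's target within -1 to 1 (fully open at 1, half-way at 0, shut at -1). A call has 1 to 20 rows; each row is the pose to reach, as a shift and turn from the pose commanded when the call began, turning the shorter way round; what a row does not reach only later rows make up. A row lasts 1/10 s, in which the tool goes at most 50 mm and 8.59 degrees, less where a joint would pass 70% of its speed; a pose out of reach is approached as far as the arm can. A call with a number of a shift or a turn outside -1 to 1 is refused whole. A call with a gripper value outside its range is refused whole. The fingers move at their own pace and stop on an object; FORCE is the grip in N (left out, the last holds). Time passes only in rows, so rows that repeat a pose let the fingers close. It gives the time, the measured TCP pose, the force and the opening at its end, in the units of the state.
- telemetry.get_state(): the state, without advancing time (a new reading comes with each control period).
- optics.get_image(name): name is "scene" or "top" or "wrist"; returns a dict with "img" (420x560x3 uint8, blue, green, red), "depth" (420x560 float32, m along the optical axis (not along the pixel's ray), 0 where there is no reading), "fovy" (degrees; the focal length in pixels is half the picture's height over the tangent of half this angle, whatever the lens; pixels are square), "cx", "cy" (the principal point, pixels), "world_from_camera" (4x4, takes a point from camera to world coordinates). Camera axes: x right, y down, z forward; pixel columns grow to the right and rows downward; lengths in m; the calibration is good to about 2 mm. A picture is of the moment at which its call begins.
- order.sign_off(): hands the job in, once; it reports no verdict.
The state is a dict: "clock": time; "qpos": joint angles; "qd": joint speeds; "effort": joint torques, N m; "position": TCP position; "ee_rot": TCP orientation; "contact_force": force on the tool from outside, world axes, zero at the start; "moment": the same for the moment, N m; "width": finger opening in m.
Only numpy, scipy, OpenCV 4.12 (cv2) and the standard library are available. Lean on these libraries where they do the work, as an engineer would, in place of code of your own. Each camera call takes 0.05 s, during which the arm holds its last target.

TASK

Take the silver seatpost from the wooden cradle and press its bare tube down into the sprung jaws of the bench repair clamp, right home on the rests, lying across both pairs of jaw pads with the saddle head uppermost and clear of the jaws. Keep hold of it until the jaws have closed over it, then let go and push the orange cam lever all the way down to lock it. Leave the black post in the cradle and everything else on the bench alone.

Things in the scene. Friction and masses are not known exactly. Their poses are not given: they have to be found in the camera images.
- silver_post: silver seatpost, 200 mm long, 0.15-0.25 kg: bare tube 27.2 mm in diameter from x = -100 (lower end) to +55 mm, then the saddle head, to +104 mm, 44 wide, 36 high. Origin on the tube's axis, x towards the head. Starts level in the cradle's V notches, axis 62 mm above the bench, head away from the robot (within 20 degrees of +x), free between the notched boards at x = -70 and +42 mm
- silver_post_head (a point): centre of the silver post's head, 80 mm from the post's origin along its x axis
- black_post: a black seatpost of the same shape in the cradle's other place, its axis 110 mm beside the silver one's; which of them lies left varies. Leave it alone
- cradle: wooden cradle for two posts, fixed: base board 190 x 210 x 12 mm and across it two notched boards 12 mm thick, 60 mm high, at x = -70 and +42 mm. Origin at the centre of its underside; the posts lie along its x axis at y = +55 and -55 mm
- clamp: bench repair clamp, fixed: base plate 150 x 130 x 10 mm, column 42 mm in diameter, on it a grey head with two bright forked jaws with black pads that leans 35 degrees towards the clamp's own -x (the robot). Origin at the centre of the base plate's underside. Yaw varies by 20 degrees either way
- clamp_seat (a point): where the tube's axis lies when clamped, midway between the jaws' prongs, 235 mm above the bench. x: along the clamped tube, away from the robot and rising 35 degrees (the post's head goes to +x); y: level, towards the left jaw; z: straight out of the open throat, 35 degrees from vertical, leaning to the robot. Best with the post's origin 22 mm from here towards +x
- jaw_left (a joint): angle of the left jaw (rad), sprung shut: 0 = shut on nothing, 0.05 = closed on a centred post (1 mm off: 0.03 and 0.07), about 0.16 while the tube passes the lips. Two prongs, 22 mm wide, at x = -48 and +48 mm in the seat's frame; between them 74 mm are free to 34 mm below the seat. The lips stand 16 mm above the seat, the flared lead-in ends 38 mm above it, its mouth 34 mm wide inside
- jaw_right (a joint): the same for the right jaw. The tube goes in sideways along the seat's -z: from about 36 mm above the seat it spreads both jaws (6 to 16 N), passes the lips at about 18 mm, then they close over it and press it on the rubber rests under the prongs with about 4 N each
- cam_lever (a joint): angle of the cam lever (rad): 0 = up, open; 1.57 = all the way down at its stop, jaws locked. Starts at 0 to 0.15 and stays where it is left; 2 to 8 N at the press point turn it. Pushed down before the tube is in, it blocks the jaws
- lever_press (a point): point on the axis of the lever's orange grip (round bar 18 mm thick, from 63 mm before to 25 mm beyond this point), 125 mm from the pivot; moves with the lever
- lever_pivot (a point): the lever's pivot, fixed, at (-72, 0, -72) mm in the seat's frame; it turns about the seat's x axis. In that frame the lever points along (0, -cos b, sin b), b = 0.785 rad minus its angle: to the right and 45 degrees up when open, 45 degrees down when locked
- oil_bottle: white bottle with red cap, 48 mm in diameter, 130 mm tall, upright; bystander
- grease_jar: jar with blue lid, 68 mm in diameter, 65 mm tall; bystander
- spanner: steel spanner lying flat, 190 mm; bystander
- screwdriver: blue-handled screwdriver lying, 200 mm; bystander
- front_hub: dark front wheel hub standing on its end, 40 mm in diameter, 100 mm tall; bystander
- bar_stem: black handlebar stem lying, 130 mm long, 45 mm high; bystander
Not all that is in view belongs to the job. What is meant by the silver_post is not blue, and is the smaller of those in its own colour.

How it is judged:
On the way, in this order (a step that is already met when the one before it is completed fails the run):
1. the silver post is down on the rest, square in the clamp, head up, with both jaws closed on it, while the gripper still holds it (x of silver_post in the frame of clamp_seat between 0.003 and 0.041 m and y of silver_post in the frame of clamp_seat between -0.006 and 0.006 m and z of silver_post in the frame of clamp_seat between -0.006 and 0.007 m and angle between the x axis of silver_post and the x axis of clamp_seat, either way round below 0.12 rad and x of silver_post_head in the frame of clamp_seat above 0.08 m and value of joint each of jaw_left, jaw_right below 0.12 rad and contact force between the fingers and silver_post above 1 N and contact force between silver_post and clamp above 1 N), for 0.15 s.
2. the post, let go, stays in the jaws with the lever still up (x of silver_post in the frame of clamp_seat between 0.003 and 0.041 m and y of silver_post in the frame of clamp_seat between -0.006 and 0.006 m and z of silver_post in the frame of clamp_seat between -0.006 and 0.007 m and angle between the x axis of silver_post and the x axis of clamp_seat, either way round below 0.12 rad and x of silver_post_head in the frame of clamp_seat above 0.08 m and value of joint each of jaw_left, jaw_right below 0.12 rad and contact force between the fingers and silver_post below 0.05 N and value of joint cam_lever below 0.6 rad), for 0.2 s.
3. the cam lever is pushed all the way down (x of silver_post in the frame of clamp_seat between 0.003 and 0.041 m and y of silver_post in the frame of clamp_seat between -0.006 and 0.006 m and z of silver_post in the frame of clamp_seat between -0.006 and 0.007 m and angle between the x axis of silver_post and the x axis of clamp_seat, either way round below 0.12 rad and x of silver_post_head in the frame of clamp_seat above 0.08 m and value of joint each of jaw_left, jaw_right below 0.12 rad and contact force between the fingers and silver_post below 0.05 N and value of joint cam_lever above 1.42 rad), for 0.2 s.
At the end, for the whole second after the job is handed in: Silver post at rest in the clamp, let go, both jaws closed on it (below 0.12 rad), its mid length 3-41 mm up from the seat and within 6 mm of its line (7 upward), direction within 0.12 rad, head uppermost; lever past 1.42 rad; black post within 15 mm, bystanders within 30 mm of their starts (all of step 3 and contact force between silver_post and clamp above 1 N and linear speed of silver_post below 0.02 m/s and distance of black_post from where it was at the start of the episode below 0.015 m and distance of each of oil_bottle, grease_jar, spanner, screwdriver, front_hub, bar_stem from where it was at the start of the episode below 0.03 m); the robot touches nothing.
It fails at once if the silver post is let go of in the air, before both jaws have closed on it (height (world z) of silver_post above 0.1 m and contact force between the fingers and silver_post below 0.02 N and not (value of joint each of jaw_left, jaw_right below 0.12 rad and z of silver_post in the frame of clamp_seat below 0.012 m and distance between silver_post and clamp_seat below 0.06 m)).
It fails at once if the black post is disturbed (distance of black_post from where it was at the start of the episode above 0.02 m).
It fails at once if a bystander is pushed or knocked over (distance of any of oil_bottle, grease_jar, spanner, screwdriver, front_hub, bar_stem from where it was at the start of the episode above 0.03 m or angle between any of oil_bottle, grease_jar, front_hub's own z axis and vertical above 0.5 rad).
It also fails if it takes over 50 s, if anything falls off the work surface, if the arm or the gripper's body presses on something with over 40 N, if the wrist force passes 120 N, or if a joint passes its speed limit or range.

## Working session

There is one attempt and no reset: what is moved stays moved. The work goes in short steps, Python scripts to look and compute and a shell command to move; the robot and the scene stay as the last step left them, time stands still between calls to the robot, and variables do not carry over. Pictures are saved under pics/ and viewed, and the job is handed in when it is done.

```bash
ls -la && mkdir -p pics && python3 - <<'E'
from rig import telemetry, optics
import cv2, numpy as np
print(telemetry.get_state())
for n in ["scene","top","wrist"]:
    d=optics.get_image(n); cv2.imwrite(f"pics/{n}0.png",d["img"]); np.savez(f"pics/{n}0.npz",**{k:d[k] for k in d})
    print(n,d["fovy"],d["cx"],d["cy"],np.round(d["world_from_camera"],4).tolist(), (d["depth"]==0).mean())
E
```

```text
total 12
drwxr-xr-x  3 agent agent 4096 Dec  7 04:02 .
drwxr-xr-x 23 root  root  4096 Dec  7 04:02 ..
drwxr-xr-x  2 agent agent 4096 Dec  7 04:02 pics
{'clock': 0.0, 'qpos': array([ 1.14001528e+00,  2.76584335e-01,  1.50613781e+00, -1.64205846e-05,
        1.36067650e+00, -1.20999627e-01]), 'qd': array([ 0.00049175,  0.00192804,  0.00091915, -0.00098704, -0.00058525,
       -0.00010807]), 'effort': array([-2.43928853e-04, -4.16773152e+01, -2.45808667e+01,  2.22140829e-04,
        1.06231787e-02,  6.18913901e-06]), 'position': array([0.17507902, 0.54714686, 0.23044391]), 'ee_rot': array([-2.38255082e-04,  1.54270357e-01,  9.88028260e-01, -8.71034996e-04]), 'contact_force': array([-0.33967013, -0.1175696 , -0.63425934]), 'moment': array([-0.01218083, -0.01229439, -0.01963492]), 'width': 0.08539957003366697}
scene 52.77941872997293 286.48406979284186 210.84577458060988 [[-0.869, 0.3706, -0.328, 0.9022], [0.4947, 0.6665, -0.5577, 0.6391], [0.0119, -0.6469, -0.7625, 1.1863], [0.0, 0.0, 0.0, 1.0]] 0.003860544217687075
top 49.77908676654213 275.9006695532541 212.2823554707671 [[0.0279, -0.997, 0.0716, 0.3661], [-0.9996, -0.0274, 0.0082, -0.1371], [-0.0062, -0.0718, -0.9974, 1.6074], [0.0, 0.0, 0.0, 1.0]] 0.004090136054421769
wrist 68.66238439984977 279.6001348742341 212.00686170208118 [[0.3044, 0.913, 0.2716, 0.1063], [0.9526, -0.2912, -0.0887, 0.5705], [-0.0019, 0.2857, -0.9583, 0.3745], [0.0, 0.0, 0.0, 1.0]] 0.0038010204081632653
```

View pics/scene0.png

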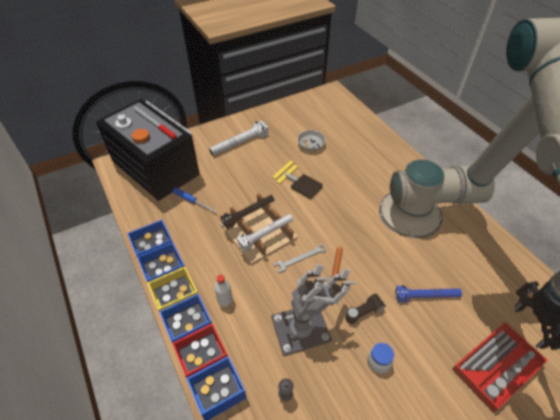

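View pics/top0.png

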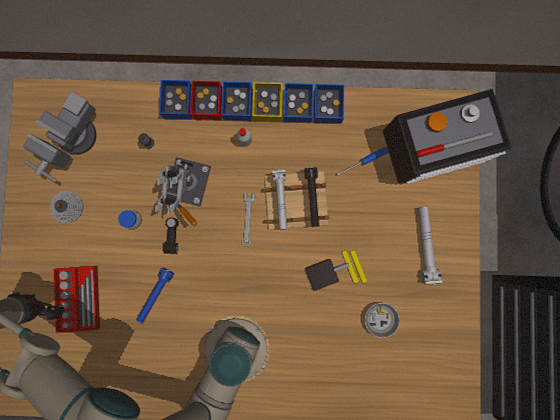

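View pics/wrist0.png

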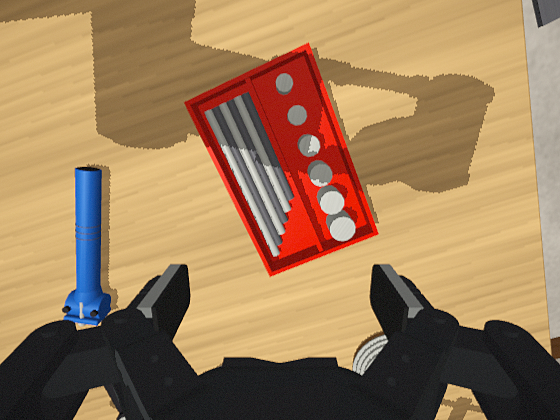

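Silver-like posts in the top view: the silver one in the cradle at (280,198), and a larger loose silver one at (428,245). There is also a blue one at (155,295) and a black one in the cradle at (312,197). The cradle one fits, since it is silver and the smaller. I'll confirm it in crops.

```bash
cat > h.py <<'E'
import numpy as np, cv2
from rig import telemetry, optics
def load(n): return dict(np.load(f"pics/{n}.npz"))
def K(d): return d["img"].shape[0]/2/np.tan(np.radians(d["fovy"])/2)
def pts(d,u,v,z=None):
    u=np.asarray(u,float);v=np.asarray(v,float);f=K(d)
    r=np.stack([(u-d["cx"])/f,(v-d["cy"])/f,np.ones_like(u)],-1)
    T=d["world_from_camera"]; w=r@T[:3,:3].T
    if z is None:
        s=d["depth"][v.astype(int),u.astype(int)]
    else: s=(z-T[2,3])/w[...,2]
    return T[:3,3]+w*s[...,None]
def cloud(d):
    v,u=np.mgrid[:420,:560]; return pts(d,u,v)
def proj(d,P):
    T=d["world_from_camera"];p=(np.asarray(P)-T[:3,3])@T[:3,:3];f=K(d)
    return np.stack([p[...,0]/p[...,2]*f+d["cx"],p[...,1]/p[...,2]*f+d["cy"]],-1)
def crop(d,u0,v0,u1,v1,s,name):
    cv2.imwrite("pics/"+name,cv2.resize(d["img"][v0:v1,u0:u1],None,fx=s,fy=s,interpolation=cv2.INTER_CUBIC))
def snap(n,tag):
    d=optics.get_image(n); np.savez(f"pics/{tag}.npz",**d); cv2.imwrite(f"pics/{tag}.png",d["img"]); return d
E
python3 - <<'E'
from h import *
t=load("top0"); s=load("scene0")
crop(t,250,150,450,300,4,"crop_top.png")
crop(t,130,140,230,260,5,"crop_clamp_top.png")
crop(s,260,250,400,370,5,"crop_clamp_scene.png")
E
```

```text
(no output)
```

View pics/crop_top.png

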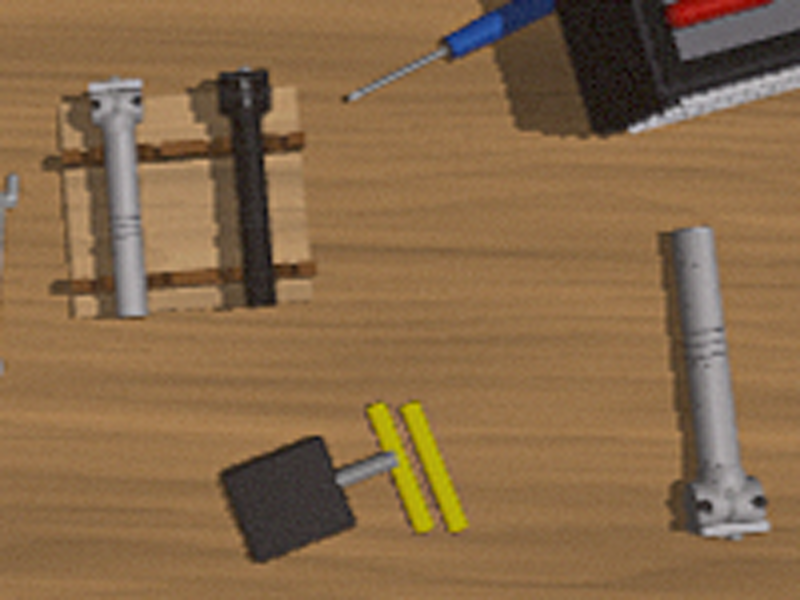

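View pics/crop_clamp_top.png

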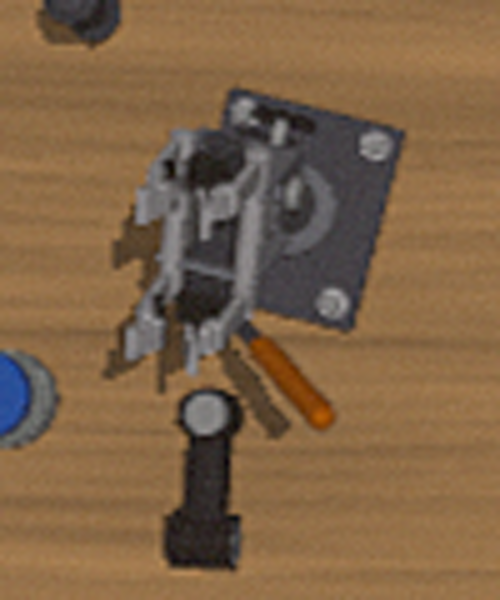

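View pics/crop_clamp_scene.png

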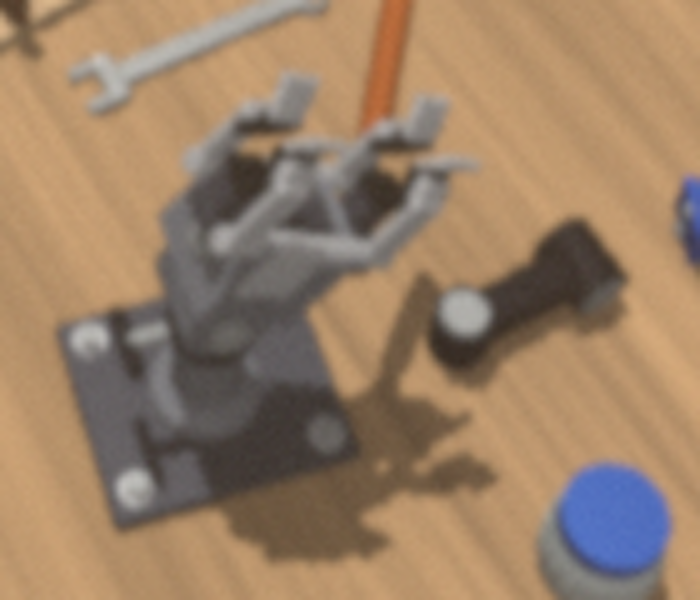

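The crop confirms it. The cradle's silver post, crop (120,200), is thinner than the loose silver one at crop (710,380), whose head points towards the robot. The black post lies to its right at crop (250,190). The clamp's throat faces the robot, and the orange lever is up on the robot's right. Next I'll measure.

```bash
python3 - <<'E'
from h import *
for n,box in(("top0",(255,150,300,240)),("scene0",(225,200,305,265))):
    d=load(n); img=d["img"].astype(int); P=cloud(d)
    hsv=cv2.cvtColor(d["img"],cv2.COLOR_BGR2HSV)
    m=np.zeros((420,560),bool); u0,v0,u1,v1=box; m[v0:v1,u0:u1]=True
    m&=(hsv[...,1]<50)&(hsv[...,2]>85)&(P[...,2]>0.045)&(d["depth"]>0)
    nl,lab,st,ce=cv2.connectedComponentsWithStats(m.astype(np.uint8)); k=1+st[1:,4].argmax(); m=lab==k
    v,u=np.nonzero(m); print(n,st[k],ce[k])
    Q=pts(d,u,v); W=pts(d,u,v,0.068)
    c=W[:,:2].mean(0); U,S,Vt=np.linalg.svd(W[:,:2]-c); a=Vt[0]*np.sign(Vt[0,0])
    t=(W[:,:2]-c)@a
    print("axis",a,np.degrees(np.arctan2(a[1],a[0])),"t",t.min(),t.max(),"zmax",np.percentile(Q[:,2],[50,95,99]))
    # widths along
    nrm=np.array([-a[1],a[0]]); s=(W[:,:2]-c)@nrm
    for lo in np.arange(t.min(),t.max(),0.015):
        q=(t>=lo)&(t<lo+.015); print(round(lo,3),q.sum(),np.round([s[q].min(),s[q].max(),Q[q,2].max()],4))
    e0=c+a*t.min(); e1=c+a*t.max(); print("ends",e0,e1)
E
```

```text
top0 [272 169  15  60 475] [280.25473684 197.00842105]
axis [0.99443715 0.10533163] 6.046273546865182 t -0.10730972145330514 0.09678047802414289 zmax [0.07362185 0.08031979 0.08304096]
-0.107 37 [-0.012   0.0125  0.0827]
-0.092 32 [-0.0133  0.0115  0.0803]
-0.077 34 [-0.0136  0.013   0.0784]
-0.062 33 [-0.0118  0.0125  0.0806]
-0.047 28 [-0.0101  0.0112  0.0818]
-0.032 33 [-0.0114  0.0127  0.08  ]
-0.017 33 [-0.0122  0.0119  0.0822]
-0.002 28 [-0.0102  0.0111  0.0858]
0.013 32 [-0.0113  0.01    0.0794]
0.028 30 [-0.0123  0.0113  0.0803]
0.043 32 [-0.0174  0.0136  0.0809]
0.058 53 [-0.0185  0.0202  0.0838]
0.073 45 [-0.0196  0.0218  0.0852]
0.088 25 [-0.0201  0.0215  0.0852]
ends [ 0.42283861 -0.1492108 ] [ 0.62579348 -0.12771365]
scene0 [237 214  55  37 523] [261.55066922 232.3040153 ]
axis [0.99357859 0.11314412] 6.496592480516982 t -0.12027533735296972 0.09087034816170743 zmax [0.0757132  0.08266664 0.08471393]
-0.12 27 [-0.0131  0.0147  0.0808]
-0.105 30 [-0.0138  0.0143  0.0802]
-0.09 31 [-0.0146  0.0154  0.0813]
-0.075 35 [-0.015   0.0164  0.0795]
-0.06 29 [-0.0138  0.0156  0.0828]
-0.045 28 [-0.013   0.0128  0.0823]
-0.03 32 [-0.0137  0.0138  0.0818]
-0.015 31 [-0.0145  0.013   0.0833]
-0.0 30 [-0.0133  0.0136  0.0825]
0.015 34 [-0.016   0.0147  0.0812]
0.03 36 [-0.0167  0.0157  0.0812]
0.045 54 [-0.0279  0.0231  0.0864]
0.06 69 [-0.0324  0.0293  0.0854]
0.075 56 [-0.0308  0.0288  0.0847]
0.09 1 [0.009  0.009  0.0531]
ends [ 0.41911208 -0.15166574] [ 0.62890191 -0.12777584]
```

```bash
python3 - <<'E'
from h import *
for n,box in(("top0",(145,150,215,230)),("scene0",(260,255,375,360))):
    d=load(n); P=cloud(d); u0,v0,u1,v1=box
    Q=P[v0:v1,u0:u1].reshape(-1,3); hsv=cv2.cvtColor(d["img"],cv2.COLOR_BGR2HSV)[v0:v1,u0:u1].reshape(-1,3)
    uu,vv=np.meshgrid(np.arange(u0,u1),np.arange(v0,v1)); 
    # base plate: height ~10mm dark
    b=(np.abs(Q[:,2]-.010)<.006)&(hsv[:,2]<110)&(hsv[:,1]<60)
    m=np.zeros((420,560),np.uint8); m[vv.ravel()[b],uu.ravel()[b]]=1
    ys,xs=np.nonzero(m); W=pts(d,xs,ys,.010)[:,:2]
    r=cv2.minAreaRect((W*1000).astype(np.float32)); print(n,"plate",r,b.sum())
    print("bbox",W.min(0),W.max(0))
    hi=(Q[:,2]>.2)&(d["depth"][v0:v1,u0:u1].ravel()>0)
    print("high",hi.sum(),Q[hi].min(0),Q[hi].max(0))
    o=(hsv[:,0]>4)&(hsv[:,0]<14)&(hsv[:,1]>190)
    print("orange",o.sum(), Q[o].mean(0) if o.any() else None)
E
```

```text
top0 plate ((544.3199462890625, 210.82192993164062), (146.8892059326172, 229.70188903808594), 77.4151611328125) 621
bbox [0.42968489 0.11548368] [0.66574055 0.26823679]
high 718 [0.41947778 0.11815467 0.20003224] [0.60006355 0.24365707 0.30461396]
orange 19 [0.44848881 0.14845492 0.20269549]
scene0 plate ((583.8466796875, 193.45265197753906), (125.9488525390625, 145.50096130371094), 77.45073699951172) 1029
bbox [0.50909585 0.12285368] [0.66784469 0.26788533]
high 1135 [0.42920068 0.13129777 0.20000364] [0.60067512 0.24252974 0.30283964]
orange 0 None
```

Post: axis yaw is about 6.1–6.5° and its length spans 204 mm (expected 204), so the origin is near (0.522, -0.139). Clamp plate: 126 × 145 mm against 130 × 150 given, yaw about -12.5°. Next is the seat.

```bash
cat >> h.py <<'E'
def seatR(psi_deg):
    p=np.radians(psi_deg);c,s=np.cos(np.radians(35)),np.sin(np.radians(35))
    cp,sp=np.cos(p),np.sin(p)
    return np.array([[c*cp,c*sp,s],[-sp,cp,0],[-s*cp,-s*sp,c]])  # rows X,Y,Z
E
python3 - <<'E'
from h import *
R=seatR(-12.5)
A=[]
for n,box in(("top0",(145,150,200,225)),("scene0",(280,255,375,330))):
    d=load(n);u0,v0,u1,v1=box; P=cloud(d)[v0:v1,u0:u1].reshape(-1,3); P=P[(P[:,2]>.15)&(P[:,2]<.33)]
    L=(P-np.array([.51,.21,.235]))@R.T*1000
    print(n,len(L)); 
    H,xe,ye=np.histogram2d(L[:,1],L[:,0],bins=[np.arange(-60,61,6),np.arange(-110,91,10)])
    top=np.full(H.shape,-999.)
    i=np.clip(((L[:,1]+60)//6).astype(int),0,19);j=np.clip(((L[:,0]+110)//10).astype(int),0,19)
    for a,b,z in zip(i,j,L[:,2]): 
        if -60<L[0,1]<60: top[a,b]=max(top[a,b],z)
    print("cols x",xe[:-1].astype(int))
    for a in range(19,-1,-1): print(int(ye[0]) if 0 else int(-60+6*a), " ".join("  . " if t<-500 else f"{int(t):4d}" for t in top[a]))
E
```

```text
top0 1165
cols x [-60 -54 -48 -42 -36 -30 -24 -18 -12  -6   0   6  12  18  24  30  36  42
  48  54]
54   .    .    .    .    .    .    .    .    .    .    .    .    .    .    .    .    .    .    .    . 
48   .    .    .    .    .    .    .    .    .    .    .    .    .    .    .    .    .    .    .    . 
42   .    .    .    .    .    .    .    .    .    .    .    .    .    .    .    .    .    .    .    . 
36   .    .    .    .    .    .    .    .    .    .    .    .    .    .    .    .    .    .    .    . 
30   .    .    .    .    .    .    .    .   -43  -40   .   -44   .    .    .   -98   .    .    .    . 
24   .    .    .    .    .    .     0    3   -2  -41  -37  -39  -42   .    .   -73   .     5   .    . 
18   .    .    .    .    .    .    34   33   34  -37  -37  -36  -37  -40  -42   29   34   34  -38   . 
12   .    .    .    .    .    .    35   34   32  -38  -44  -49  -50  -39   .    25   34   33   .    . 
6   .    .    .    .    .     6   14   24   25  -40  -49   .    .    .    .    24   19   19   .    . 
0   .    .    .    .    .    .    15  -19  -18  -40  -44  -55   .    .    
[... 2534 characters left out ...]
.    .    .    .    .    .    .    .    .    .    .    .    .    .    .    . 
-30   .    .    .    .    .    .    .    .    .    .    .    .    .    .    .    .    .    .    .    . 
-36   .    .    .    .    .    .    .    .    .    .    .    .    .    .    .    .    .    .    .    . 
-42   .    .    .    .    .    .    .    .    .    .    .    .    .    .    .    .    .    .    .    . 
-48   .    .    .    .    .    .    .    .    .    .    .    .    .    .    .    .    .    .    .    . 
-54   .    .    .    .    .    .    .    .    .    .    .    .    .    .    .    .    .    .    .    . 
-60   .    .    .    .    .    .    .    .    .    .    .    .    .    .    .    .    .    .    .    .
```

```bash
cat >> h.py <<'E'
from scipy.spatial.transform import Rotation as Rn
def toolR(psi,tilt):  # tool y level at yaw psi+90, tilted by tilt deg (35 = clamp)
    X,Y,Z=Rn.from_euler('z',psi,degrees=True).apply(Rn.from_euler('y',-tilt,degrees=True).apply(np.eye(3)))
    return Rn.from_matrix(np.stack([-X,Y,-Z],1))
def go(pos,psi,tilt,Rt=None,st=None):
    st=st or telemetry.get_state(); q=st["ee_rot"]; R0=Rn.from_quat(np.r_[q[1:],q[0]])
    R1=Rt or toolR(psi,tilt); rv=(R1*R0.inv()).as_rotvec()
    d=np.asarray(pos)-st["position"]
    print("slide",np.round(d/.15,4).tolist(),"twist",np.round(rv/(2*np.pi),5).tolist(),"deg",np.degrees(np.linalg.norm(rv)).round(2),"mm",np.round(d*1000,1))
E
python3 - <<'E'
from h import *
R=seatR(-12.5); seat=np.array([.517,.2055,.235])
go(seat+.14*R[2],-12.5,35)
E
```

```text
slide [1.7564, -2.1626, 0.7935] twist [-0.02518, -0.09397, 0.01419] deg 35.39 mm [ 263.5 -324.4  119. ]
```

```bash
python3 -m creep '{"slide":[[0.88,-1,0.6],[0.88,-1,0.6],[0.88,-1,0.6],[0.88,-1,0.6],[0.88,-1,0.6],[0.88,-1,0.6]],"twist":[[-0.025,-0.094,0.014],[-0.025,-0.094,0.014],[-0.025,-0.094,0.014],[-0.025,-0.094,0.014],[-0.025,-0.094,0.014],[-0.025,-0.094,0.014]],"fingers":[1,1,1,1,1,1]}' && python3 - <<'E'
from h import *
R=seatR(-12.5); seat=np.array([.517,.2055,.235])
go(seat+.14*R[2],-12.5,35)
E
```

```text
clock: 0.75
position: [0.3072, 0.3969, 0.3219]
ee_rot: [0.298, 0.105, 0.948, -0.031]
contact_force: [-0.3, 0.4, 0.3]
width: 0.0854
slide [0.876, -1.1604, 0.1854] twist [-0.00072, -0.00012, 0.00011] deg 0.26 mm [ 131.4 -174.1   27.8]
```

```bash
python3 -m creep '{"slide":[[0.87,-1,0.18],[0.87,-1,0.18],[0.87,-1,0.18],[0.87,-1,0.18],[0.87,-1,0.18],[0.87,-1,0.18],[0.87,-1,0.18]],"twist":[[0,0,0],[0,0,0],[0,0,0],[0,0,0],[0,0,0],[0,0,0],[0,0,0]],"fingers":[1,1,1,1,1,1,1]}' && python3 - <<'E'
from h import *
d=snap("wrist","w1")
E
```

```text
clock: 1.45
position: [0.4378, 0.2489, 0.3477]
ee_rot: [0.298, 0.104, 0.948, -0.031]
contact_force: [-0.3, -0.4, -0.0]
width: 0.085
```

View pics/w1.png

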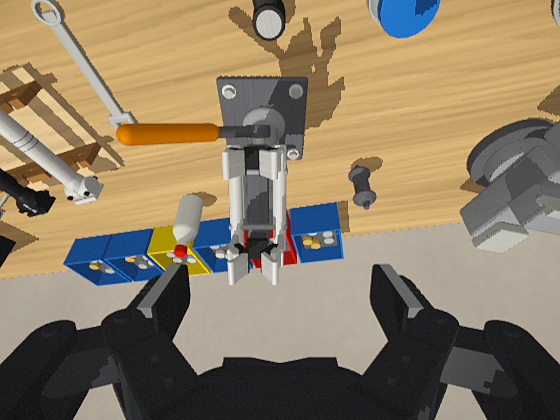

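The wrist view shows the throat from above. The near prongs are at about (235,162) and (270,162), the far prongs at about (240,265) and (273,265), and the orange lever is to the left at (165,132). I'll measure the tips from depth, along with the plate for yaw.

```bash
python3 - <<'E'
from h import *
d=load("w1"); crop(d,190,60,330,300,3,"c1.png")
P=cloud(d); R=seatR(-12.5); seat=np.array([.517,.2055,.235])
L=(P-seat)@R.T*1000
m=(L[...,2]>22)&(L[...,2]<60)&(np.abs(L[...,1])<50)&(np.abs(L[...,0])<90)&(d["depth"]>0)
n,lab,st,ce=cv2.connectedComponentsWithStats(m.astype(np.uint8))
for k in range(1,n):
    if st[k,4]>40:
        q=L[lab==k]; print(st[k],ce[k].round(1),"mean",q.mean(0).round(1),"min",np.percentile(q,3,axis=0).round(1),"max",np.percentile(q,97,axis=0).round(1))
# plate
hsv=cv2.cvtColor(d["img"],cv2.COLOR_BGR2HSV)
b=(np.abs(P[...,2]-.010)<.005)&(hsv[...,1]<50)&(hsv[...,2]<130); b[:, :180]=0; b[:,340:]=0; b[160:]=0
v,u=np.nonzero(b); W=pts(d,u,v,.010)[:,:2]*1000; print("plate",cv2.minAreaRect(W.astype(np.float32)),len(W))
E
```

```text
[221 151  22  29 507] [230.9 164.6] mean [-43.6 -13.2  32.9] min [-53.9 -19.5  22.9] max [-32.9  -7.3  39.2]
[261 151  17  29 435] [269.6 164.7] mean [-43.5  18.4  33.5] min [-53.9  11.6  22.7] max [-33.   24.5  39.2]
[227 255  18  31 417] [235.5 269.6] mean [ 51.5 -13.5  32.9] min [ 41.8 -19.9  23.1] max [63.  -7.5 39.5]
[263 255  15  30 348] [270.6 269.5] mean [51.3 18.3 33.4] min [41.8 11.9 23.1] max [63.  24.2 39.2]
plate ((537.9179077148438, 203.0688018798828), (128.8746337890625, 241.5657501220703), 77.44252014160156) 3952
```

View pics/c1.png

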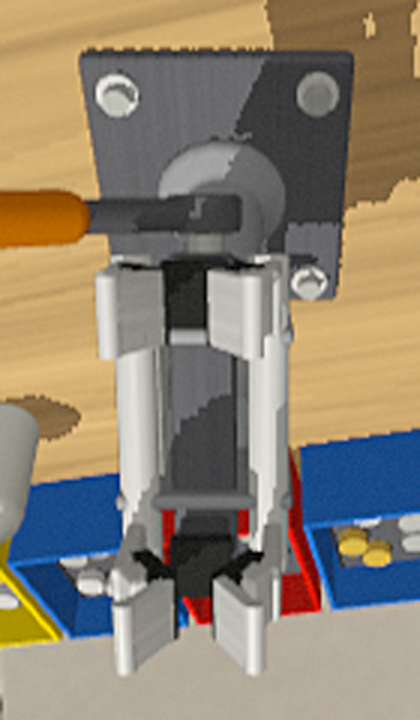

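```bash
python3 - <<'E'
from h import *
R=seatR(-12.5); seat=np.array([.517,.2055,.235])
for n,box in (("top0",(145,150,200,225)),("scene0",(280,255,375,330)),("w1",(190,100,330,300))):
    d=load(n); P=cloud(d); L=(P-seat)@R.T*1000
    b=np.zeros((420,560),bool);u0,v0,u1,v1=box;b[v0:v1,u0:u1]=1
    m=b&(L[...,2]>22)&(L[...,2]<60)&(np.abs(L[...,1])<60)&(np.abs(L[...,0])<100)&(d["depth"]>0)
    k,lab,st,ce=cv2.connectedComponentsWithStats(m.astype(np.uint8),connectivity=4)
    print(n)
    for i in range(1,k):
        if st[i,4]>8:
            q=L[lab==i]; print(st[i],"mean",q.mean(0).round(1),"min",np.percentile(q,3,axis=0).round(1),"max",np.percentile(q,97,axis=0).round(1))
# fingertips in tool frame
d=load("w1"); P=cloud(d); st=telemetry.get_state(); q=st["ee_rot"]; T=Rn.from_quat(np.r_[q[1:],q[0]])
F=T.inv().apply((P-st["position"]).reshape(-1,3)).reshape(P.shape)*1000
m=(d["depth"]>0)&(d["depth"]<.22)&(np.abs(F[...,2]+15)<25)
for s in (1,-1):
    mm=m&(s*F[...,1]>0)&(np.abs(F[...,1])<80); a=F[mm]; print(s,mm.sum(),"y inner pct",np.percentile(np.abs(a[:,1]),[1,5,50]).round(1),"x",np.percentile(a[:,0],[3,50,97]).round(1),"z max",np.percentile(a[:,2],[90,99]).round(1))
E
```

```text
top0
[157 176   7   9  41] mean [53.1 18.7 31.1] min [40.5 13.2 22.8] max [62.6 24.  39. ]
[169 179   3   9  25] mean [ 52.7 -14.3  33.8] min [ 40.4 -19.4  26.3] max [63.  -8.7 39.7]
[155 204   6   8  38] mean [-42.4  19.   31.8] min [-53.4  13.7  23.2] max [-33.3  24.6  38.9]
[166 206   4   9  20] mean [-40.6 -14.7  35. ] min [-53.  -18.7  22.8] max [-31.2  -8.5  41.4]
scene0
[314 264  10   9  63] mean [ 54.5 -14.4  31.2] min [ 43.  -20.2  22.5] max [64.7 -8.9 39. ]
[341 268   9   9  55] mean [-40.9 -14.2  31.4] min [-53.  -20.3  22.2] max [-30.7  -8.2  39.5]
[318 277  12   4  33] mean [56.5 19.  33.7] min [41.1 14.5 23.6] max [64.6 23.6 39.5]
[345 281  11   3  29] mean [-39.3  19.1  34. ] min [-53.7  13.1  24.8] max [-30.5  23.3  39.7]
w1
[221 151  20  29 503] mean [-43.6 -13.3  33. ] min [-53.9 -19.5  23.2] max [-32.9  -7.4  39.2]
[261 151  17  29 435] mean [-43.5  18.4  33.5] min [-53.9  11.6  22.7] max [-33.   24.5  39.2]
[227 255  18  31 417] mean [ 51.5 -13.5  32.9] min [ 41.8 -19.9  23.1] max [63.  -7.5 39.5]
[263 255  15  30 348] mean [51.3 18.3 33.4] min [41.8 11.9 23.1] max [63.  24.2 39.2]
1 1600 y inner pct [43.  43.1 43.6] x [-11.1   5.1   9.9] z max [-19.6 -15. ]
-1 1599 y inner pct [41.6 41.8 42.2] x [-11.1   5.2  10. ] z max [-19.6 -15.1]
```

All three cameras agree on the seat to about 1 mm (tips symmetric, spacing 95 against 96 mm). The wrist camera has a 0.65 mm sideways bias against its own fingertips, and I allowed for it. That puts the seat at about (0.521, 0.2066, 0.236), yaw -12.5°. Now to the post.

```bash
python3 - <<'E'
from h import *
go([.5003,-.1414,.19],6.2,0)
E
```

```text
slide [0.4193, -2.6047, -1.051] twist [0.00479, 0.09725, 0.0502] deg 39.44 mm [  62.9 -390.7 -157.6]
```

```bash
python3 -m creep '{"slide":[[0.2,-1,0],[0.2,-1,0],[0.2,-1,0],[0.2,-1,0],[0.2,-1,0]],"twist":[[0.0048,0.097,0.05],[0.0048,0.097,0.05],[0.0048,0.097,0.05],[0.0048,0.097,0.05],[0.0048,0.097,0.05]],"fingers":[1,1,1,1,1]}' && python3 -m creep '{"slide":[[0.2,-1,-0.4],[0.2,-1,-0.4],[0.2,-1,-0.4],[0.2,-1,-0.4],[0.2,-1,-0.4]],"twist":[[0,0,0],[0,0,0],[0,0,0],[0,0,0],[0,0,0]],"fingers":[1,1,1,1,1]}'&& python3 - <<'E'
from h import *
go([.5003,-.1414,.17],6.2,0)
E
```

```text
clock: 2.0
position: [0.4671, 0.0979, 0.3491]
ee_rot: [0.06, -0.022, 0.998, -0.011]
contact_force: [0.9, -0.0, 0.1]
width: 0.0852
clock: 2.5
position: [0.498, -0.0521, 0.2867]
ee_rot: [0.06, -0.019, 0.998, -0.011]
contact_force: [-0.2, -0.5, 0.4]
width: 0.0853
slide [0.0151, -0.5955, -0.7781] twist [0.00262, 0.01913, 0.01127] deg 8.05 mm [   2.3  -89.3 -116.7]
```

```bash
python3 -m creep '{"slide":[[0.015,-0.6,-0.4],[0.015,-0.6,-0.78],[0.015,-0.6,-0.78],[0.015,-0.6,-0.78],[0.015,-0.6,-0.78]],"twist":[[0.0026,0.019,0.011],[0.0026,0.019,0.011],[0.0026,0.019,0.011],[0.0026,0.019,0.011],[0.0026,0.019,0.011]],"fingers":[1,1,1,1,1]}' && python3 - <<'E'
from h import *
d=snap("wrist","w2"); P=cloud(d); hsv=cv2.cvtColor(d["img"],cv2.COLOR_BGR2HSV)
m=(hsv[...,1]<60)&(hsv[...,2]>80)&(P[...,2]>.05)&(P[...,2]<.1)&(np.abs(P[...,1]+.14)<.05)&(np.abs(P[...,0]-.52)<.12)
n,lab,st,ce=cv2.connectedComponentsWithStats(m.astype(np.uint8)); k=1+st[1:,4].argmax(); v,u=np.nonzero(lab==k); print(st[k])
W=pts(d,u,v,.066)[:,:2]; r=cv2.minAreaRect((W*1000).astype(np.float32)); print(r, W[:,0].min(),W[:,0].max())
# center line of tube per slice
a=np.array([np.cos(np.radians(6.2)),np.sin(np.radians(6.2))]); nn=np.array([-a[1],a[0]]); o=np.array([.5222,-.139])
t=(W-o)@a; s=(W-o)@nn; print("t",t.min(),t.max())
for lo in np.arange(-.1,.1,.02):
    q=(t>=lo)&(t<lo+.02)
    if q.sum()>5: print(round(lo,3),np.round(np.percentile(s[q],[1,99])*1000,1), round(1000*np.percentile(s[q],[1,99]).mean(),2))
go([.5003,-.1414,.041],6.2,0)
E
```

```text
clock: 3.0
position: [0.5006, -0.14, 0.1714]
ee_rot: [0.002, -0.054, 0.999, 0.0]
contact_force: [0.1, 1.3, -0.4]
width: 0.0855
[ 252  111   49  235 7825]
((529.9176635742188, -137.28842163085938), (216.79733276367188, 45.535552978515625), 4.782687187194824) 0.4213527128289922 0.6381331127897845
t -0.10034690577739654 0.11616517774489298
-0.1 [-13.3  12.5] -0.41
-0.08 [-13.6  12. ] -0.79
-0.06 [-13.8  12.3] -0.75
-0.04 [-13.5  11.7] -0.87
-0.02 [-13.8  11.9] -0.91
0.0 [-14.   12.2] -0.9
0.02 [-13.6  11.5] -1.03
0.04 [-13.9  11.8] -1.08
0.06 [-22.7  20.3] -1.17
0.08 [-23.7  21.5] -1.14
slide [-0.0081, -0.0068, -0.8793] twist [0.00014, 0.00102, -0.00015] deg 0.38 mm [  -1.2   -1.  -131.9]
```

View pics/w2.png

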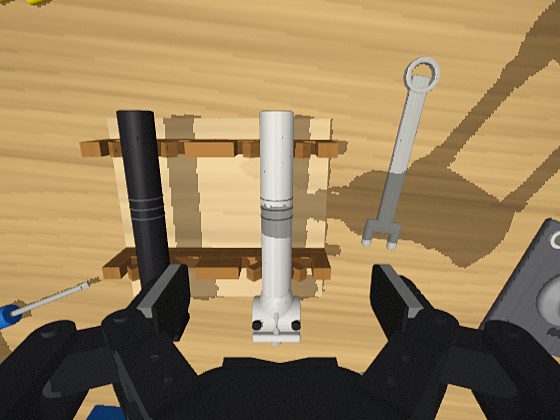

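The picture shows the silver tube between the boards from (276,112) to (276,300), with the black one at (140,190). The tube lies 1–1.5 mm to -y of my estimate and its yaw is about 6.0°. I'll correct for that, go down and close the fingers.

```bash
python3 -m creep '{"slide":[[-0.008,-0.016,-0.3],[-0.008,-0.016,-0.6],[-0.008,-0.016,-0.8],[-0.008,-0.016,-0.88],[-0.008,-0.016,-0.88],[-0.008,-0.016,-0.88],[-0.008,-0.016,-0.88],[-0.008,-0.016,-0.88],[-0.008,-0.016,-0.88],[-0.008,-0.016,-0.88],[-0.008,-0.016,-0.88],[-0.008,-0.016,-0.88]],"twist":[[0,0.001,-0.0005],[0,0.001,-0.0005],[0,0.001,-0.0005],[0,0.001,-0.0005],[0,0.001,-0.0005],[0,0.001,-0.0005],[0,0.001,-0.0005],[0,0.001,-0.0005],[0,0.001,-0.0005],[0,0.001,-0.0005],[0,0.001,-0.0005],[0,0.001,-0.0005]],"fingers":[1,1,1,1,1,1,-1,-1,-1,-1,-1,-1]}' 90
```

```text
clock: 4.25
position: [0.4989, -0.1432, 0.0402]
ee_rot: [-0.001, -0.051, 0.999, 0.001]
contact_force: [-0.7, 5.7, 7.5]
width: 0.025
```

```bash
python3 -m creep '{"slide":[[0,0,0],[0,0,0],[0,0,0]],"twist":[[0,0,0],[0,0,0],[0,0,0]],"fingers":[-1,-1,-1]}'; python3 - <<'E'
from h import *
d=snap("wrist","w3"); print(telemetry.get_state()["moment"])
E
```

```text
clock: 4.55
position: [0.4989, -0.1433, 0.0402]
ee_rot: [-0.001, -0.051, 0.999, 0.001]
contact_force: [-1.1, 5.3, 7.7]
width: 0.0247
[ 0.86662682  0.04019842 -0.06516883]
```

View pics/w3.png

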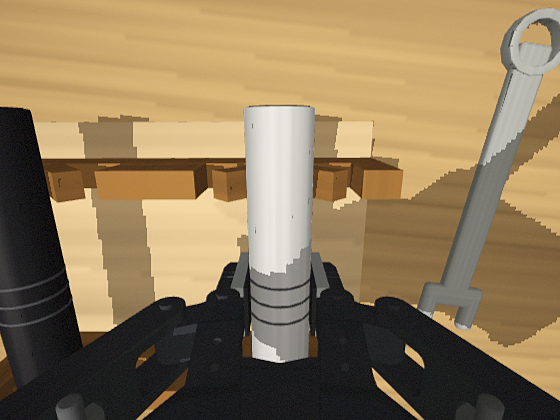

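The grip is on the tube, width 24.7 mm against a 27.2 mm tube, slightly squeezed. I'll make a short lift and check that it holds.

```bash
python3 -m creep '{"slide":[[0,0,0.06],[0,0,0.14],[0,0,0.2],[0,0,0.2],[0,0,0.2]],"twist":[[0,0,0],[0,0,0],[0,0,0],[0,0,0],[0,0,0]],"fingers":[-1,-1,-1,-1,-1]}' ; python3 - <<'E'
from h import *
d=snap("wrist","w4"); s=snap("scene","s4"); st=telemetry.get_state(); print(st["contact_force"],st["moment"],st["width"])
crop(s,215,150,335,270,5,"c4.png")
E
```

```text
clock: 5.1
position: [0.499, -0.1449, 0.0697]
ee_rot: [-0.001, -0.052, 0.999, -0.001]
contact_force: [0.4, -0.0, -3.0]
width: 0.0248
[-0.37133642 -0.34222786 -1.53262128] [-0.02120498  0.15825028 -0.01218167] 0.02511404267615968
```

View pics/w4.png

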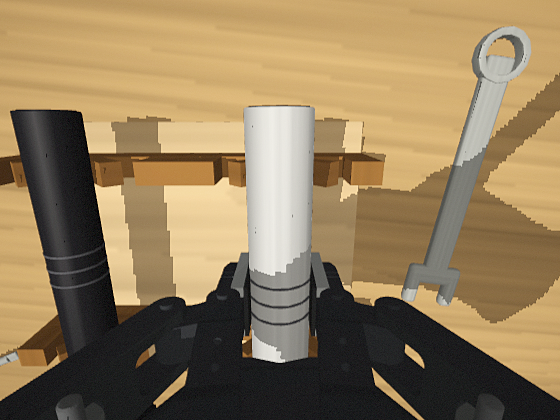

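View pics/c4.png

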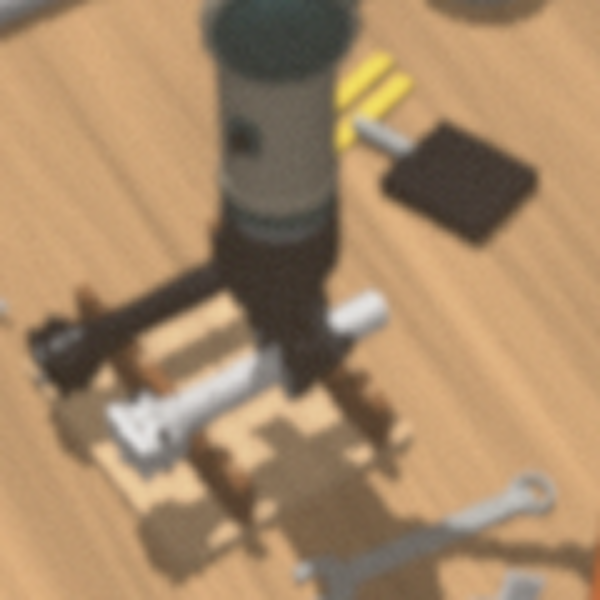

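The lift holds: the tube sits at the same pixels in the wrist view as before (245–313) and hangs level, and the black post is untouched. Now I'll lift, turn and carry it above the throat.

```bash
python3 -m creep '{"slide":[[0,0,0.25],[0,0,0.55],[0,0,0.85],[0,0,1],[0,0,1]],"twist":[[0,0,0],[0,0,0],[0,0,0],[0,0,0],[0,0,0]],"fingers":[-1,-1,-1,-1,-1]}' ; python3 - <<'E'
from h import *
R=seatR(-12.5); seat=np.array([.521,.2066,.236])
go(seat+.10*R[2]-.001*R[0],-12.5,35)
E
```

```text
clock: 5.7
position: [0.5009, -0.1456, 0.2226]
ee_rot: [0.002, -0.052, 0.999, -0.002]
contact_force: [-0.1, 0.2, -1.9]
width: 0.0249
slide [-0.2448, 2.4322, 0.6316] twist [-0.0048, -0.09684, -0.04943] deg 39.18 mm [-36.7 364.8  94.7]
```

```bash
python3 -m creep '{"slide":[[-0.03,0.1,0.1],[-0.06,0.2,0.25],[-0.1,0.35,0.4],[-0.14,0.5,0.55],[-0.18,0.65,0.63],[-0.22,0.8,0.63],[-0.24,0.95,0.63],[-0.24,1,0.63],[-0.24,1,0.63]],"twist":[[-0.0006,-0.012,-0.006],[-0.0012,-0.024,-0.012],[-0.0018,-0.037,-0.019],[-0.0024,-0.049,-0.025],[-0.003,-0.061,-0.031],[-0.0036,-0.073,-0.037],[-0.0042,-0.085,-0.043],[-0.0048,-0.097,-0.0494],[-0.0048,-0.097,-0.0494]],"fingers":[-1,-1,-1,-1,-1,-1,-1,-1,-1]}' ; python3 - <<'E'
from h import *
R=seatR(-12.5); seat=np.array([.521,.2066,.236])
go(seat+.10*R[2]-.001*R[0],-12.5,35)
E
```

```text
clock: 6.6
position: [0.4582, 0.0073, 0.3085]
ee_rot: [0.292, 0.101, 0.95, -0.03]
contact_force: [-0.3, -0.6, -3.2]
width: 0.0249
slide [0.0398, 1.4128, 0.0589] twist [-0.00078, -0.00222, -0.00096] deg 0.91 mm [  6.  211.9   8.8]
```

```bash
python3 -m creep '{"slide":[[0.01,0.2,0.05],[0.02,0.4,0.05],[0.03,0.6,0.05],[0.03,0.8,0.05],[0.03,0.95,0.05],[0.03,1,0.05],[0.03,1,0.05]],"twist":[[-0.0008,-0.002,-0.001],[-0.0008,-0.002,-0.001],[-0.0008,-0.002,-0.001],[-0.0008,-0.002,-0.001],[-0.0008,-0.002,-0.001],[-0.0008,-0.002,-0.001],[-0.0008,-0.002,-0.001]],"fingers":[-1,-1,-1,-1,-1,-1,-1]}' ; python3 - <<'E'
from h import *
R=seatR(-12.5); seat=np.array([.521,.2066,.236])
go(seat+.10*R[2]-.001*R[0],-12.5,35)
d=snap("wrist","w5"); snap("scene","s5")
E
```

```text
clock: 7.3
position: [0.4677, 0.1557, 0.3197]
ee_rot: [0.301, 0.105, 0.947, -0.034]
contact_force: [0.2, -0.1, -1.9]
width: 0.0251
slide [-0.023, 0.423, -0.0159] twist [0.0004, 0.00061, 0.00039] deg 0.3 mm [-3.5 63.5 -2.4]
```

View pics/w5.png

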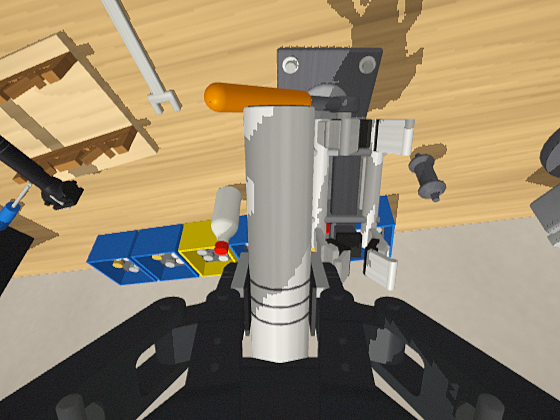

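View pics/s5.png

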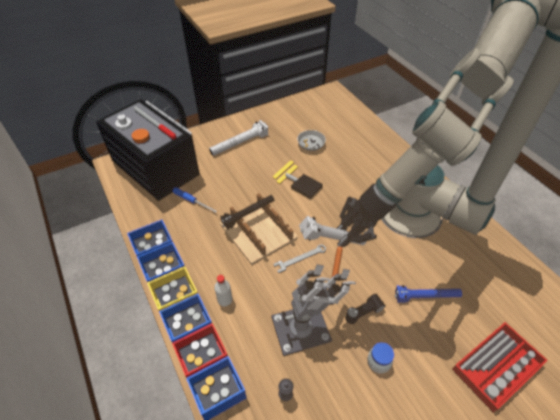

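The tube is held square to the throat, its near end at (280,108). The clamp throat is to the right at (345,180), and the lever and bystanders are clear. Now move sideways over the throat and settle.

```bash
python3 -m creep '{"slide":[[-0.01,0.15,-0.01],[-0.02,0.3,-0.016],[-0.023,0.4,-0.016],[-0.023,0.423,-0.016],[-0.023,0.423,-0.016],[-0.023,0.423,-0.016]],"twist":[[0.0004,0.0006,0.0004],[0.0004,0.0006,0.0004],[0.0004,0.0006,0.0004],[0.0004,0.0006,0.0004],[0.0004,0.0006,0.0004],[0.0004,0.0006,0.0004]],"fingers":[-1,-1,-1,-1,-1,-1]}' ; python3 - <<'E'
from h import *
R=seatR(-12.5); seat=np.array([.521,.2066,.236])
st=telemetry.get_state(); print("seat frame tcp mm",(R@(st["position"]-seat)*1000).round(1),st["contact_force"])
go(seat+.10*R[2]-.001*R[0],-12.5,35)
d=snap("wrist","w6"); P=cloud(d); L=(P-seat)@R.T*1000
m=(L[...,2]>22)&(L[...,2]<45)&(np.abs(L[...,1])<60)&(np.abs(L[...,0])<100)&(d["depth"]>0)
k,lab,s,ce=cv2.connectedComponentsWithStats(m.astype(np.uint8),connectivity=4)
for i in range(1,k):
    if s[i,4]>20:
        q=L[lab==i]; print(s[i],"mean",q.mean(0).round(1),"min",np.percentile(q,3,axis=0).round(1),"max",np.percentile(q,97,axis=0).round(1))
T=(L[...,2]>80)&(np.abs(L[...,1])<30)&(L[...,0]<-30)&(L[...,0]>-120)&(d["depth"]>0)
hsv=cv2.cvtColor(d["img"],cv2.COLOR_BGR2HSV); T&=(hsv[...,1]<50)&(hsv[...,2]>100)
q=L[T]
for lo in range(-110,-30,10):
    a=q[(q[:,0]>=lo)&(q[:,0]<lo+10)]
    if len(a)>20: print(lo,len(a),np.percentile(a,[1,99],axis=0)[:,1].round(1),"top z",np.percentile(a[:,2],95).round(1))
E
```

```text
clock: 8.0
position: [0.4639, 0.2173, 0.3188]
ee_rot: [0.3, 0.105, 0.947, -0.033]
contact_force: [0.3, -0.0, -1.8]
width: 0.0249
seat frame tcp mm [-1.000e-01 -1.900e+00  1.012e+02] [ 0.33513305 -0.03995212 -1.81302334]
slide [0.0023, 0.0123, -0.0098] twist [-0.00016, 0.00056, 0.00046] deg 0.27 mm [ 0.3  1.9 -1.5]
[313 142   3  34  63] mean [-47.2  22.2  38.6] min [-57.4  21.6  36.7] max [-36.6  22.9  39.8]
-80 1457 [-13.4  11.7] top z 138.0
-70 2029 [-13.5  11.5] top z 138.0
-60 1873 [-13.3  11.5] top z 138.0
-50 1739 [-13.3  11.7] top z 137.9
-40 1606 [-13.2  11.6] top z 138.0
```

View pics/w6.png

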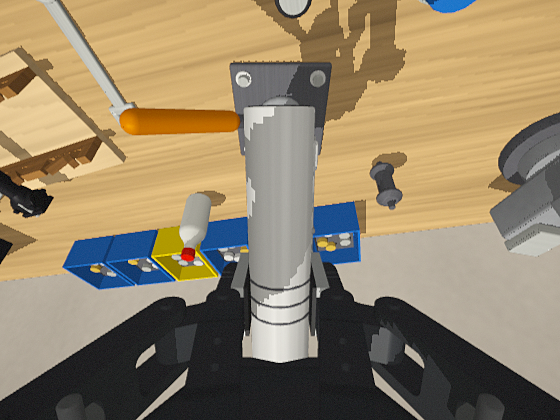

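```bash
python3 - <<'E'
from h import *
R=seatR(-12.5); seat=np.array([.521,.2066,.236])
go(seat+.02*R[2]-.001*R[0],-12.5,35)
E
```

```text
slide [0.3009, -0.0542, -0.447] twist [-0.00019, 0.00059, 0.00047] deg 0.28 mm [ 45.1  -8.1 -67.1]
```

```bash
python3 -m creep '{"slide":[[0.003,0.0125,-0.01],[0.06,0.003,-0.09],[0.12,-0.012,-0.18],[0.18,-0.025,-0.27],[0.24,-0.039,-0.36],[0.3,-0.053,-0.447],[0.3,-0.053,-0.447],[0.3,-0.053,-0.447]],"twist":[[-0.0002,0.0006,0.0005],[-0.0002,0.0006,0.0005],[-0.0002,0.0006,0.0005],[-0.0002,0.0006,0.0005],[-0.0002,0.0006,0.0005],[-0.0002,0.0006,0.0005],[-0.0002,0.0006,0.0005],[-0.0002,0.0006,0.0005]],"fingers":[-1,-1,-1,-1,-1,-1,-1,-1]}' ; python3 - <<'E'
from h import *
R=seatR(-12.5); seat=np.array([.521,.2066,.236])
st=telemetry.get_state(); print("seat frame tcp mm",(R@(st["position"]-seat)*1000).round(1),"F seat",(R@st["contact_force"]).round(1),st["moment"].round(2))
go(seat-.025*R[2]-.001*R[0],-12.5,35)
d=snap("wrist","w7"); t=snap("top","t7"); s=snap("scene","s7")
crop(t,130,130,230,250,5,"c7t.png"); crop(s,260,210,400,340,5,"c7s.png")
E
```

```text
clock: 8.85
position: [0.5089, 0.2104, 0.2519]
ee_rot: [0.299, 0.103, 0.948, -0.033]
contact_force: [0.1, 0.6, -0.9]
width: 0.0248
seat frame tcp mm [-1.2  1.1 20.2] F seat [-0.5  0.6 -0.7] [0.14 0.51 0.03]
slide [0.1683, -0.0445, -0.2464] twist [-3e-05, -2e-05, -0.00017] deg 0.06 mm [ 25.3  -6.7 -37. ]
```

View pics/w7.png

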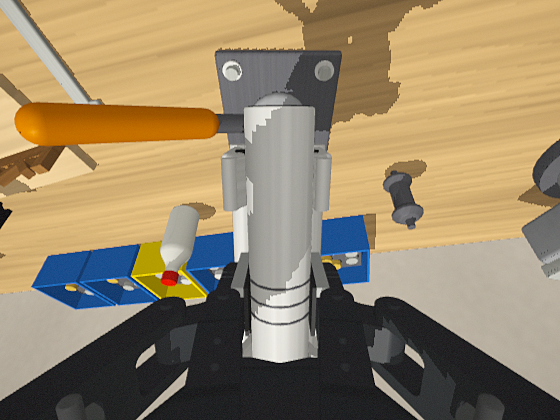

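View pics/c7s.png

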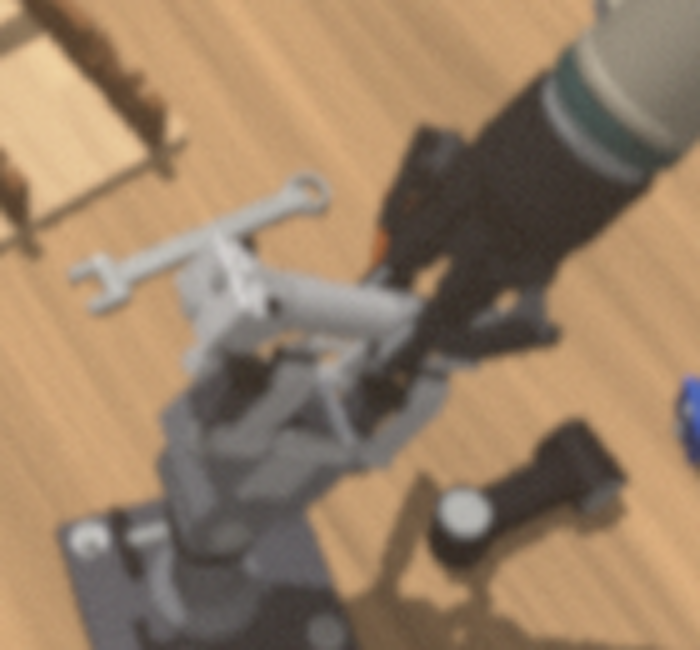

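The tube is just above the lips, with no contact. The near prongs' outer edges are at u ≈ 222 and 331, mid 276.5 against the tube centre of 279, so the tube is slightly to +y. I'll quantify that.

```bash
python3 - <<'E'
from h import *
R=seatR(-12.5); seat=np.array([.521,.2066,.236])
d=load("w7"); P=cloud(d); L=(P-seat)@R.T*1000
hsv=cv2.cvtColor(d["img"],cv2.COLOR_BGR2HSV)
for v in range(155,210,8):
    row=L[v]; ok=(row[:,2]>20)&(row[:,2]<45)&(np.abs(row[:,1])<40)&(d["depth"][v]>0)
    tb=(row[:,2]>48)&(np.abs(row[:,1])<30)&(d["depth"][v]>0)
    y=row[ok,1]; ty=row[tb,1]; 
    print(v,"prong y",y.min().round(1) if ok.any() else None,y.max().round(1) if ok.any() else None,"mid",((y.min()+y.max())/2).round(2) if ok.any() else None,"tube",ty.min().round(1),ty.max().round(1),((ty.min()+ty.max())/2).round(2), "z",row[ok,2].max().round(1) if ok.any() else None)
E
```

```text
155 prong y None None mid None tube -10.5 14.4 1.94 z None
163 prong y -21.8 22.5 mid 0.36 tube -10.6 13.7 1.57 z 44.2
171 prong y -22.1 22.8 mid 0.34 tube -10.6 14.2 1.8 z 40.4
179 prong y -21.6 22.5 mid 0.46 tube -10.7 13.8 1.54 z 40.5
187 prong y -22.2 22.6 mid 0.22 tube -10.5 14.4 1.93 z 40.9
195 prong y -21.7 22.9 mid 0.57 tube -10.1 14.5 2.22 z 40.4
203 prong y -22.0 22.4 mid 0.23 tube -10.7 14.1 1.71 z 40.6
```

View pics/c7t.png

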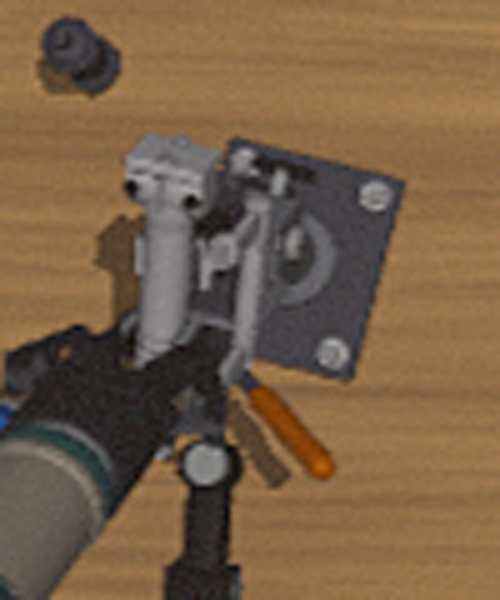

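Prongs and tube in the same view show the tube 1.4 mm to +y. I'll shift it back and press down along -Z in small steps.

```bash
python3 -m creep '{"slide":[[-0.002,-0.009,0],[-0.002,-0.009,0],[0.017,-0.013,-0.027],[0.035,-0.017,-0.054],[0.054,-0.021,-0.082],[0.072,-0.0255,-0.109],[0.072,-0.0255,-0.109]],"twist":[[0,0,0],[0,0,0],[0,0,0],[0,0,0],[0,0,0],[0,0,0],[0,0,0]],"fingers":[-1,-1,-1,-1,-1,-1,-1]}' ; python3 - <<'E'
from h import *
R=seatR(-12.5); seat=np.array([.521,.2066,.236])
st=telemetry.get_state(); print("seat frame tcp mm",(R@(st["position"]-seat)*1000).round(1),"F seat",(R@st["contact_force"]).round(1),st["moment"].round(2))
E
```

```text
clock: 9.7
position: [0.5198, 0.2068, 0.2346]
ee_rot: [0.298, 0.103, 0.948, -0.032]
contact_force: [-5.2, 1.3, -0.4]
width: 0.0253
seat frame tcp mm [-1.8 -0.1 -0.5] F seat [-4.6  0.1  2.7] [ 0.72  2.69 -0.1 ]
```

```bash
python3 - <<'E'
from h import *
R=seatR(-12.5); seat=np.array([.521,.2066,.236])
d=snap("wrist","w8"); s=snap("scene","s8"); t=snap("top","t8")
crop(s,260,210,400,340,5,"c8s.png"); crop(t,130,130,230,250,5,"c8t.png")
st=telemetry.get_state(); print("seat frame tcp mm",(R@(st["position"]-seat)*1000).round(1),"F seat",(R@st["contact_force"]).round(1),"M seat",(R@st["moment"]).round(2))
E
```

```text
seat frame tcp mm [-1.6 -0.   0.1] F seat [-1.8 -0.6  2. ] M seat [ 0.03 -0.52 -0.31]
```

View pics/w8.png

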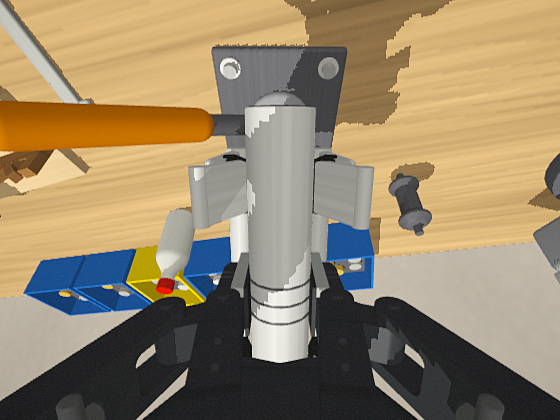

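View pics/c8s.png

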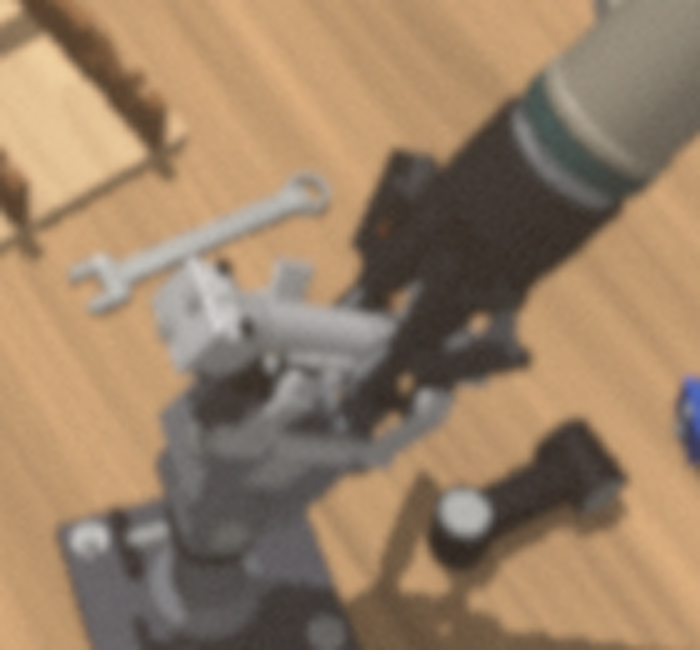

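View pics/c8t.png

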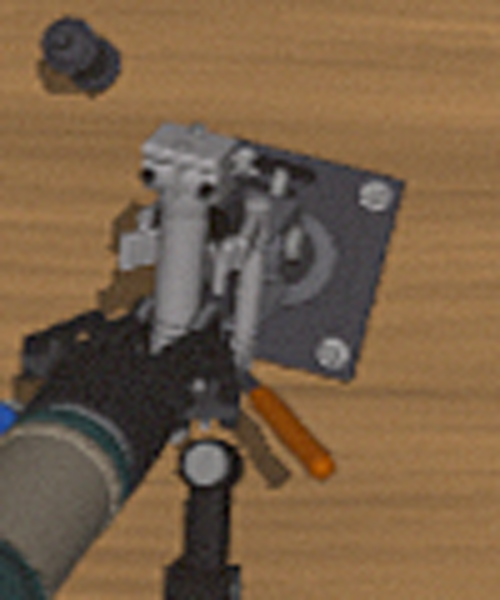

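The jaws are spreading evenly (outer edges at u = 190 and 374, tube at 280) with little force. I'll continue down to the rests.

```bash
python3 -m creep '{"slide":[[0.015,-0.003,-0.022],[0.03,-0.0065,-0.044],[0.045,-0.01,-0.066],[0.06,-0.013,-0.087],[0.071,-0.0157,-0.104],[0.075,-0.0165,-0.109],[0.075,-0.0165,-0.109]],"twist":[[0,0,0],[0,0,0],[0,0,0],[0,0,0],[0,0,0],[0,0,0],[0,0,0]],"fingers":[-1,-1,-1,-1,-1,-1,-1]}' ; python3 - <<'E'
from h import *
R=seatR(-12.5); seat=np.array([.521,.2066,.236])
d=snap("wrist","w9")
st=telemetry.get_state(); print("seat frame tcp mm",(R@(st["position"]-seat)*1000).round(1),"F seat",(R@st["contact_force"]).round(1),"M seat",(R@st["moment"]).round(2))
E
```

```text
clock: 10.55
position: [0.5308, 0.2042, 0.2185]
ee_rot: [0.299, 0.103, 0.948, -0.033]
contact_force: [4.4, -2.1, -4.5]
width: 0.025
seat frame tcp mm [ -1.5  -0.1 -19.9] F seat [-4.7  1.3 -4.5] M seat [-0.04  3.12 -0.15]
```

View pics/w9.png

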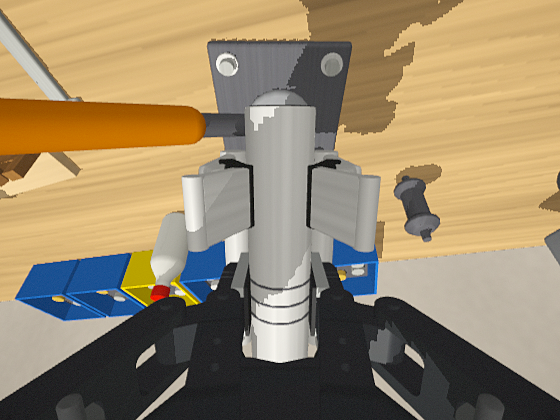

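```bash
python3 - <<'E'
from h import *
R=seatR(-12.5); seat=np.array([.521,.2066,.236])
st=telemetry.get_state(); print("F seat",(R@st["contact_force"]).round(1),"M seat",(R@st["moment"]).round(2),"qd",np.abs(st["qd"]).max())
for n in("w7","w8","w9"):
    d=load(n); P=cloud(d); L=(P-seat)@R.T*1000
    m=(np.abs(L[...,0]+46)<9)&(np.abs(L[...,1])<60)&(L[...,2]>0)&(L[...,2]<90)&(d["depth"]>0); m[215:]=0
    q=L[m]; 
    l=q[q[:,1]>15.5]; r=q[q[:,1]<-15.5]; tb=q[np.abs(q[:,1])<6]
    print(n,"left maxy",np.percentile(l[:,1],98).round(1),"z there",l[l[:,1]>np.percentile(l[:,1],90),2].mean().round(1),"right",np.percentile(r[:,1],2).round(1),r[r[:,1]<np.percentile(r[:,1],10),2].mean().round(1),"tube top z",np.percentile(tb[:,2],90).round(1))
s=snap("scene","s9"); t=snap("top","t9")
crop(s,260,210,400,340,5,"c9s.png")
st=telemetry.get_state(); print("F seat",(R@st["contact_force"]).round(1),"M seat",(R@st["moment"]).round(2))
for n,dd in (("s",s),("t",t)):
    L=(cloud(dd)-seat)@R.T*1000; hsv=cv2.cvtColor(dd["img"],cv2.COLOR_BGR2HSV)
    m=(np.abs(L[...,1])<25)&(L[...,0]>20)&(L[...,0]<140)&(L[...,2]>-30)&(L[...,2]<45)
    q=L[m&(L[...,0]>66)&(L[...,0]<74)]; print(n,"tube at x70: ymid",np.percentile(q[:,1],[2,98]).round(1),"z",np.percentile(q[:,2],[50,95]).round(1),"head max x",np.percentile(L[m][:,0],99.5).round(1))
E
```

```text
F seat [-4.7  1.3 -4.5] M seat [-0.04  3.12 -0.15] qd 0.24952454024445214
w7 left maxy 22.8 z there 34.8 right -22.0 38.4 tube top z 57.1
w8 left maxy 32.6 z there 38.7 right -30.2 38.8 tube top z 36.3
w9 left maxy 28.7 z there 36.3 right -26.9 34.8 tube top z 16.6
F seat [-0.6 -0.8 -6. ] M seat [-0.04  1.57 -0.25]
s tube at x70: ymid [-8.6 13.2] z [13.1 16.9] head max x 128.2
t tube at x70: ymid [-10.1  11.9] z [12.8 18.1] head max x 126.6
```

View pics/c9s.png

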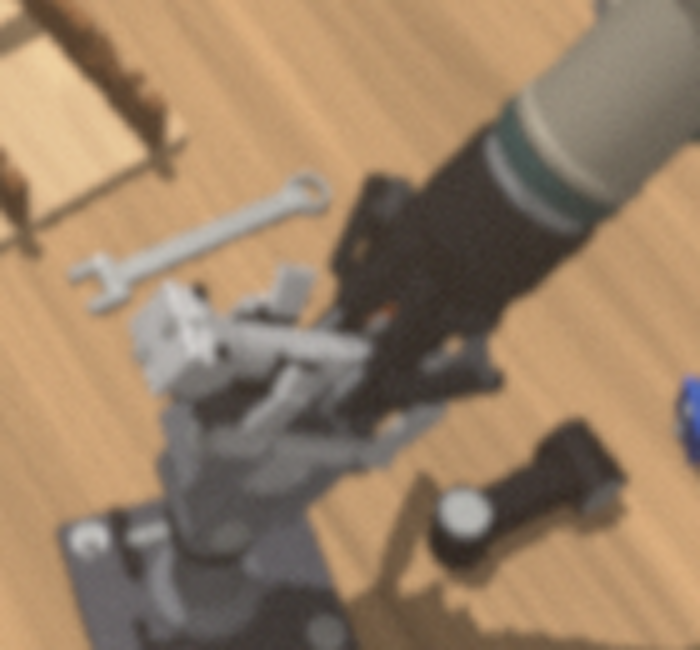

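The lips have passed. Jaw tips came back from ±31 to about ±28 mm (shut ±22.4), and the jaws pull the tube down by 6 N. The tube axis is still about 2 mm high, so I'll go down 3 mm more.

```bash
python3 -m creep '{"slide":[[0.006,-0.0013,-0.008],[0.011,-0.0025,-0.0165],[0.011,-0.0025,-0.0165],[0.011,-0.0025,-0.0165],[0.011,-0.0025,-0.0165]],"twist":[[0,0,0],[0,0,0],[0,0,0],[0,0,0],[0,0,0]],"fingers":[-1,-1,-1,-1,-1]}' ; python3 - <<'E'
from h import *
R=seatR(-12.5); seat=np.array([.521,.2066,.236])
d=snap("wrist","w10")
st=telemetry.get_state(); print("seat frame tcp mm",(R@(st["position"]-seat)*1000).round(1),"F seat",(R@st["contact_force"]).round(1),"M seat",(R@st["moment"]).round(2))
for n in("w9","w10"):
    d=load(n); P=cloud(d); L=(P-seat)@R.T*1000
    m=(np.abs(L[...,0]+46)<9)&(np.abs(L[...,1])<60)&(L[...,2]>0)&(L[...,2]<90)&(d["depth"]>0); m[215:]=0
    q=L[m]; 
    l=q[q[:,1]>15.5]; r=q[q[:,1]<-15.5]; tb=q[np.abs(q[:,1])<6]
    print(n,"left",np.percentile(l[:,1],98).round(1),"right",np.percentile(r[:,1],2).round(1),"tube top z",np.percentile(tb[:,2],90).round(1))
E
```

```text
clock: 11.2
position: [0.5326, 0.2041, 0.2167]
ee_rot: [0.299, 0.103, 0.948, -0.032]
contact_force: [4.7, -2.1, -5.3]
width: 0.0252
seat frame tcp mm [ -1.4   0.1 -22.6] F seat [-5.3 -0.2 -3.7] M seat [ 0.05  2.19 -0.23]
w9 left 28.7 right -26.9 tube top z 16.6
w10 left 27.6 right -25.8 tube top z 14.0
```

```bash
python3 -m creep '{"slide":[[0.004,-0.0008,-0.006],[0.0075,-0.0017,-0.011],[0.0075,-0.0017,-0.011],[0.0075,-0.0017,-0.011],[0.0075,-0.0017,-0.011]],"twist":[[0,0,0],[0,0,0],[0,0,0],[0,0,0],[0,0,0]],"fingers":[-1,-1,-1,-1,-1]}' ; python3 - <<'E'
from h import *
R=seatR(-12.5); seat=np.array([.521,.2066,.236])
d=snap("wrist","w11")
st=telemetry.get_state(); print("seat frame tcp mm",(R@(st["position"]-seat)*1000).round(1),"F seat",(R@st["contact_force"]).round(1),"M seat",(R@st["moment"]).round(2))
for n in("w10","w11"):
    d=load(n); P=cloud(d); L=(P-seat)@R.T*1000
    m=(np.abs(L[...,0]+46)<9)&(np.abs(L[...,1])<60)&(L[...,2]>0)&(L[...,2]<90)&(d["depth"]>0); m[215:]=0
    q=L[m]; 
    l=q[q[:,1]>15.5]; r=q[q[:,1]<-15.5]; tb=q[np.abs(q[:,1])<6]
    print(n,"left",np.percentile(l[:,1],98).round(1),"right",np.percentile(r[:,1],2).round(1),"tube top z",np.percentile(tb[:,2],90).round(1))
E
```

```text
clock: 11.75
position: [0.5348, 0.2048, 0.2178]
ee_rot: [0.301, 0.103, 0.947, -0.031]
contact_force: [-6.4, 1.7, 4.5]
width: 0.0249
seat frame tcp mm [  1.    1.2 -22.9] F seat [-0.3 -0.8  7.3] M seat [-0.15  1.35 -0.33]
w10 left 27.6 right -25.8 tube top z 14.0
w11 left 28.7 right -23.3 tube top z 13.9
```

View pics/w11.png

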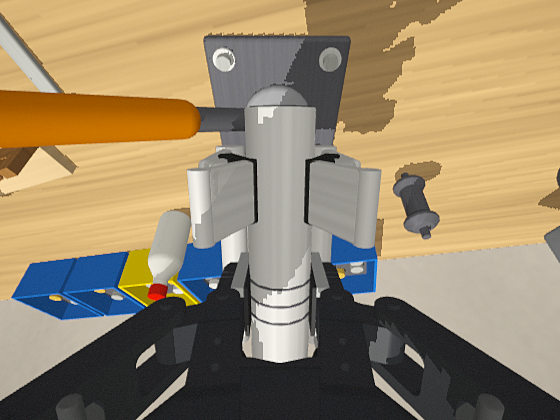

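The tube is on the rests (reaction +7.3 N along the seat's z, and z stops falling). It has slid about 1 mm to +y, so the left jaw is more open than the right. I'll ease the press and recentre by 1.2 mm.

```bash
python3 -m creep '{"slide":[[-0.004,-0.007,0.006],[-0.004,-0.007,0.006],[-0.004,-0.007,0.006],[-0.004,-0.007,0.006]],"twist":[[0,0,0],[0,0,0],[0,0,0],[0,0,0]],"fingers":[-1,-1,-1,-1]}' ; python3 - <<'E'
from h import *
R=seatR(-12.5); seat=np.array([.521,.2066,.236])
d=snap("wrist","w12"); s=snap("scene","s12"); t=snap("top","t12")
st=telemetry.get_state(); print("seat frame tcp mm",(R@(st["position"]-seat)*1000).round(1),"F seat",(R@st["contact_force"]).round(1),"M seat",(R@st["moment"]).round(2))
for n in("w11","w12"):
    d=load(n); P=cloud(d); L=(P-seat)@R.T*1000
    m=(np.abs(L[...,0]+46)<9)&(np.abs(L[...,1])<60)&(L[...,2]>0)&(L[...,2]<90)&(d["depth"]>0); m[215:]=0
    q=L[m]; 
    l=q[q[:,1]>15.5]; r=q[q[:,1]<-15.5]; tb=q[np.abs(q[:,1])<6]
    tube=q[(q[:,2]>3)&(np.abs(q[:,1])<14)]
    print(n,"left",np.percentile(l[:,1],98).round(1),"right",np.percentile(r[:,1],2).round(1),"tube top z",np.percentile(tb[:,2],90).round(1))
for n,dd in (("s",s),("t",t)):
    L=(cloud(dd)-seat)@R.T*1000
    m=(np.abs(L[...,1])<30)&(L[...,0]>20)&(L[...,0]<140)&(L[...,2]>-30)&(L[...,2]<45)
    q=L[m&(L[...,0]>66)&(L[...,0]<74)]; print(n,"tube x70: y",np.percentile(q[:,1],[2,98]).round(1),"z",np.percentile(q[:,2],[50,95]).round(1),"head max x",np.percentile(L[m][:,0],99.5).round(1))
    m=(np.abs(L[...,0]-50)<9)&(L[...,2]>26)&(L[...,2]<45)&(np.abs(L[...,1])<45); q=L[m]; print("   far prongs y",np.percentile(q[:,1],[2,98]).round(1))
E
```

```text
clock: 12.2
position: [0.5337, 0.2033, 0.2173]
ee_rot: [0.3, 0.103, 0.948, -0.032]
contact_force: [-8.1, 2.0, 3.9]
width: 0.0251
seat frame tcp mm [ -0.   -0.5 -22.9] F seat [ 1.1 -0.5  7.4] M seat [-0.06  1.15 -0.36]
w11 left 28.7 right -23.3 tube top z 13.9
w12 left 26.5 right -25.5 tube top z 13.8
s tube x70: y [-8.9 11.4] z [10.4 14.2] head max x 128.7
   far prongs y [-26.9  25.5]
t tube x70: y [-11.5  10.3] z [ 9.4 15.9] head max x 127.3
   far prongs y [-24.4  26.3]
```

The jaws are now symmetric (tips at +25.9 and -26.1 mm), and the tube is pressed on the rests with 7 N. The head end is at x = 127–128 mm, so the origin is about +23.5. Step 1 is held, so I open the fingers.

```bash
python3 -m creep '{"slide":[[0,0,0],[0,0,0],[0,0,0],[0,0,0],[0,0,0],[0,0,0]],"twist":[[0,0,0],[0,0,0],[0,0,0],[0,0,0],[0,0,0],[0,0,0]],"fingers":[0.4,0.4,0.4,0.4,0.4,0.4]}' ; python3 - <<'E'
from h import *
R=seatR(-12.5); seat=np.array([.521,.2066,.236])
d=snap("wrist","w13")
st=telemetry.get_state(); print("seat frame tcp mm",(R@(st["position"]-seat)*1000).round(1),"F seat",(R@st["contact_force"]).round(1),"M seat",(R@st["moment"]).round(2),st["width"])
E
```

```text
clock: 12.95
position: [0.5332, 0.2028, 0.2159]
ee_rot: [0.299, 0.103, 0.948, -0.032]
contact_force: [-0.4, -0.9, -0.0]
width: 0.0596
seat frame tcp mm [ -1.1  -1.1 -23.8] F seat [-0.4  0.3  0. ] M seat [0.   0.26 0.04] 0.0597311731917767
```

View pics/w13.png

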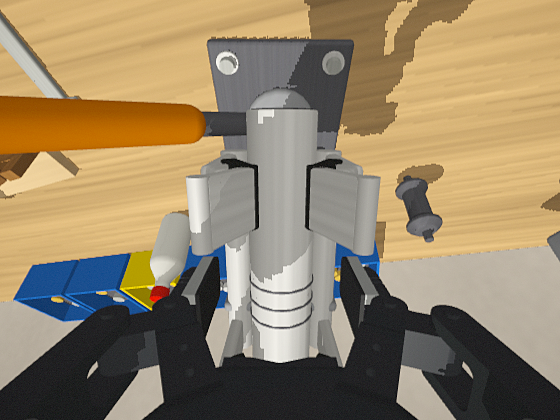

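The fingers are clear on both sides of the tube, zero force, and the post stays between the jaw pads. Now retract along +Z.

```bash
python3 -m creep '{"slide":[[-0.037,0.008,0.055],[-0.1,0.022,0.146],[-0.2,0.044,0.29],[-0.32,0.07,0.46],[-0.44,0.097,0.64],[-0.52,0.115,0.76],[-0.52,0.115,0.76]],"twist":[[0,0,0],[0,0,0],[0,0,0],[0,0,0],[0,0,0],[0,0,0],[0,0,0]],"fingers":[0.4,0.4,0.4,0.4,0.4,-1,-1]}' 40; python3 - <<'E'
from h import *
R=seatR(-12.5); seat=np.array([.521,.2066,.236])
d=snap("wrist","w14"); s=snap("scene","s14"); t=snap("top","t14")
st=telemetry.get_state(); print("seat frame tcp mm",(R@(st["position"]-seat)*1000).round(1),st["width"])
for n,d in (("w",d),("s",s),("t",t)):
    L=(cloud(d)-seat)@R.T*1000; hsv=cv2.cvtColor(d["img"],cv2.COLOR_BGR2HSV)
    m=(hsv[...,0]>4)&(hsv[...,0]<16)&(hsv[...,1]>180)&(hsv[...,2]>60)&(np.abs(L[...,0]+72)<25)&(L[...,1]<0)&(L[...,1]>-190)&(L[...,2]>-90)&(d["depth"]>0)
    q=L[m]
    if m.sum()>10:
        k=np.argsort(q[:,1]); print(n,m.sum(),"lever pts: mean",q.mean(0).round(1),"outer",q[k[:max(5,len(k)//20)]].mean(0).round(1),"inner",q[k[-max(5,len(k)//20):]].mean(0).round(1),"x range",np.percentile(q[:,0],[3,97]).round(1))
    mm=(np.abs(L[...,1])<40)&(np.abs(L[...,0])<90)&(L[...,2]>22)&(L[...,2]<45)&(d["depth"]>0); q=L[mm]; print("  prongs y",np.percentile(q[:,1],[1,99]).round(1))
    tb=(np.abs(L[...,1])<6)&(np.abs(L[...,0])<70)&(L[...,2]>5)&(L[...,2]<25); print("  tube top z",np.percentile(L[tb][:,2],[50,80,95]).round(1))
E
```

```text
clock: 13.7
position: [0.4551, 0.2213, 0.3341]
ee_rot: [0.302, 0.103, 0.947, -0.03]
contact_force: [0.5, 0.3, -0.2]
width: 0.0316
seat frame tcp mm [ -1.9  -1.5 115. ] 0.00880924606609978
w 177 lever pts: mean [-75.5 -69.1   3.6] outer [ -77.6 -102.5   32.5] inner [-70.7 -35.2 -26.1] x range [-79.5 -63.1]
  prongs y [-25.2  26.5]
  tube top z [13.1 13.7 14.3]
  prongs y [-27.   25.8]
  tube top z [13.4 14.5 15.8]
t 107 lever pts: mean [-66.3 -73.3   7.6] outer [ -67.8 -105.    31.3] inner [-66.1 -39.6 -21. ] x range [-72.6 -61.4]
  prongs y [-24.8  27.6]
  tube top z [12.1 13.7 15.5]
```

View pics/w14.png

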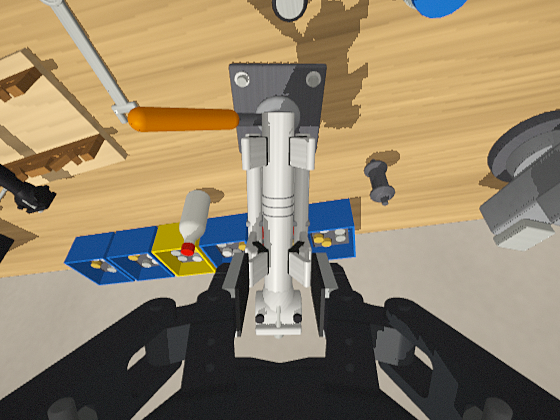

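View pics/t14.png

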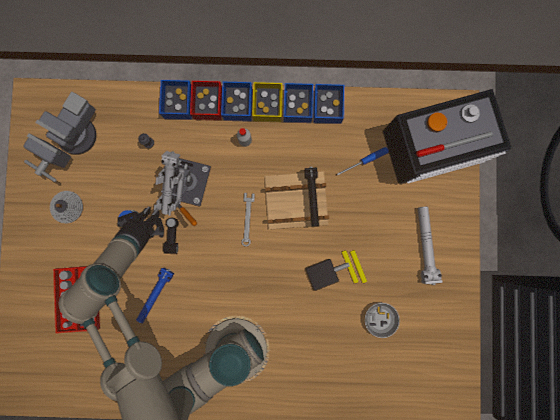

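The post is seated: prongs symmetric at about ±26, tube top at z = 13.7 (radius 13.6). The lever is still up, running from (-72,-37) to (-72,-104) in the seat frame, angle about 0.09. Bystanders and the black post look unmoved. Next, bring the closed fingertips over the lever.

```bash
python3 - <<'E'
from h import *
R=seatR(-12.5); seat=np.array([.521,.2066,.236])
for p in ((-71,-85,100),(-71,-85,42)): go(seat+np.array(p)/1000@R,-12.5,35)
t=load("t14"); P=cloud(t); 
for b,n in(((160,215,182,256),"stem"),):
    q=P[b[1]:b[3],b[0]:b[2]].reshape(-1,3); q=q[(q[:,2]>.015)&(q[:,2]<.06)]; print(n,q.min(0),q.max(0))
E
```

```text
slide [-0.433, -0.4744, -0.3459] twist [1e-05, -0.00014, -0.0003] deg 0.12 mm [-64.9 -71.2 -51.9]
slide [-0.2165, -0.5224, -0.6627] twist [1e-05, -0.00014, -0.0003] deg 0.12 mm [-32.5 -78.4 -99.4]
stem [0.32666223 0.21822016 0.01532325] [0.45003017 0.26554415 0.05106562]
```

```bash
python3 -m creep '{"slide":[[-0.15,-0.16,-0.1],[-0.3,-0.32,-0.2],[-0.43,-0.47,-0.34],[-0.43,-0.47,-0.34],[-0.36,-0.49,-0.45],[-0.28,-0.505,-0.56],[-0.217,-0.522,-0.66],[-0.217,-0.522,-0.66],[-0.217,-0.522,-0.66]],"twist":[[0,0,0],[0,0,0],[0,0,0],[0,0,0],[0,0,0],[0,0,0],[0,0,0],[0,0,0],[0,0,0]],"fingers":[-1,-1,-1,-1,-1,-1,-1,-1,-1]}' ; python3 - <<'E'
from h import *
R=seatR(-12.5); seat=np.array([.521,.2066,.236])
d=snap("wrist","w15"); s=snap("scene","s15"); crop(s,260,210,400,340,5,"c15s.png")
st=telemetry.get_state(); print("seat frame tcp mm",(R@(st["position"]-seat)*1000).round(1),"F",(R@st["contact_force"]).round(1),st["width"])
E
```

```text
clock: 14.75
position: [0.4228, 0.1415, 0.2303]
ee_rot: [0.298, 0.103, 0.948, -0.033]
contact_force: [0.2, -0.6, -0.3]
width: -0.0002
seat frame tcp mm [-69.6 -84.3  43.2] F [ 0.3  0.7 -0.5] 0.0003283385717448886
```

View pics/w15.png

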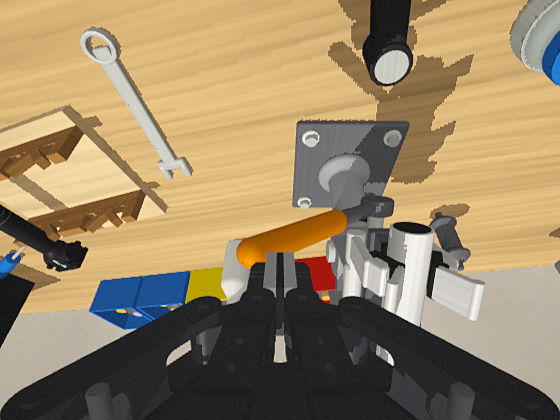

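View pics/c15s.png

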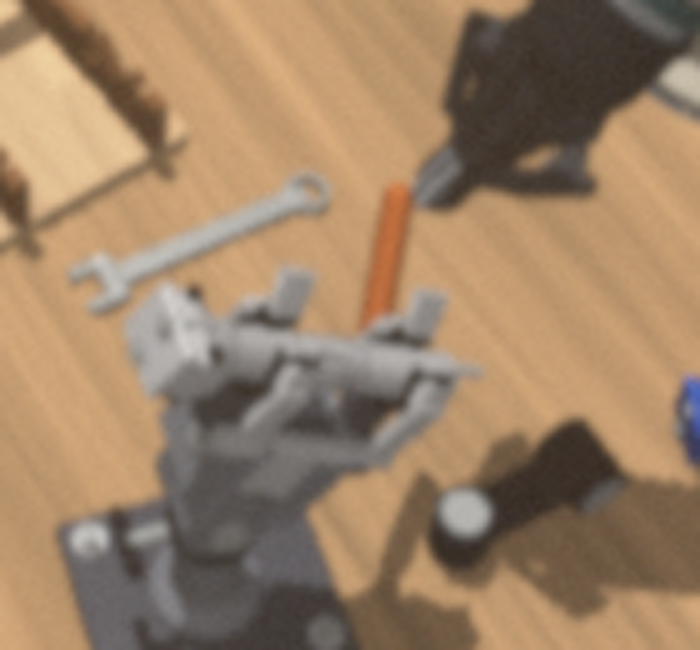

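```bash
python3 - <<'E'
from h import *
d=load("w15"); P=cloud(d); st=telemetry.get_state(); q=st["ee_rot"]; T=Rn.from_quat(np.r_[q[1:],q[0]])
F=T.inv().apply((P-st["position"]).reshape(-1,3)).reshape(P.shape)*1000
hsv=cv2.cvtColor(d["img"],cv2.COLOR_BGR2HSV)
m=(d["depth"]>0)&(d["depth"]<.16)&(hsv[...,2]<120)
a=F[m]
for lo in range(-140,20,15):
    b=a[(a[:,2]>=lo)&(a[:,2]<lo+15)]
    if len(b)>20: print("z",lo,lo+15,len(b),"y",np.percentile(b[:,1],[1,99]).round(0),"x",np.percentile(b[:,0],[1,99]).round(0))
R=seatR(-12.5); seat=np.array([.521,.2066,.236]); print(st["qpos"].round(3))
# clamp extents from seat-frame clouds
for n in("w14","w1","t14","s14"):
    L=(cloud(load(n))-seat)@R.T*1000; 
    for zl in(-160,-120,-90,-60,-30,0):
        mm=(L[...,0]>-115)&(L[...,0]<-28)&(L[...,1]<0)&(L[...,1]>-70)&(L[...,2]>zl)&(L[...,2]<zl+30)&(cloud(load(n))[...,2]>.03)
        hh=cv2.cvtColor(load(n)["img"],cv2.COLOR_BGR2HSV); mm&=hh[...,1]<80
        if mm.sum()>15: print(n,zl,"min y",np.percentile(L[mm][:,1],[2,10]).round(0))
E
```

```text
z -110 -95 2627 y [-18.  19.] x [17. 20.]
z -95 -80 19541 y [-59.  60.] x [ 4. 19.]
z -80 -65 14352 y [-51.  53.] x [-8. 17.]
z -65 -50 8454 y [-39.  41.] x [-9. 13.]
z -50 -35 2578 y [-29.  31.] x [-10.  13.]
z -35 -20 886 y [-13.  14.] x [ 6. 11.]
z -20 -5 705 y [-13.  14.] x [ 6. 11.]
[ 0.463 -0.124  2.128 -0.575  0.723 -0.533]
w14 -60 min y [-35. -33.]
w14 -30 min y [-36. -35.]
w14 0 min y [-18. -13.]
w1 -90 min y [-10.  -7.]
w1 -60 min y [-34. -30.]
w1 -30 min y [-34. -21.]
w1 0 min y [-24. -13.]
t14 -90 min y [-31. -31.]
t14 -60 min y [-33. -30.]
t14 -30 min y [-29. -28.]
t14 0 min y [-28. -25.]
s14 -60 min y [-15. -12.]
s14 0 min y [-27. -23.]
```

The closed gripper's knuckles reach ±60 mm, about 88 mm behind the tip. Straight down they would pass only about 4 mm from the jaw arm, so I'll lean the tool up to 20° outward over the second half. I'll work out the waypoints.

```bash
python3 - <<'E'
from h import *
R=seatR(-12.5); seat=np.array([.521,.2066,.236]); st=telemetry.get_state()
X=R[0]
for y,z,t in((-85,22,0),(-90,-6,0),(-95,-35,0),(-98,-63,5),(-98,-87,10),(-100,-113,15),(-100,-135,20),(-100,-152,20),(-100,-157,20)):
    p=seat+np.array([-71,y,z])/1000@R
    d=(p-st["position"])/.15; rv=np.radians(t)*X/(2*np.pi)
    print((y,z,t),d.round(3).tolist(),rv.round(4).tolist())
E
```

```text
(-85, 22, 0) [0.07, -0.02, -0.121] [0.0, -0.0, 0.0]
(-90, -6, 0) [0.168, -0.076, -0.274] [0.0, -0.0, 0.0]
(-95, -35, 0) [0.269, -0.133, -0.432] [0.0, -0.0, 0.0]
(-98, -63, 5) [0.369, -0.175, -0.585] [0.0111, -0.0025, 0.008]
(-98, -87, 10) [0.459, -0.195, -0.716] [0.0222, -0.0049, 0.0159]
(-100, -113, 15) [0.553, -0.23, -0.858] [0.0333, -0.0074, 0.0239]
(-100, -135, 20) [0.635, -0.248, -0.978] [0.0444, -0.0098, 0.0319]
(-100, -152, 20) [0.698, -0.262, -1.071] [0.0444, -0.0098, 0.0319]
(-100, -157, 20) [0.717, -0.266, -1.099] [0.0444, -0.0098, 0.0319]
```

```bash
python3 -m creep '{"slide":[[0.035,-0.01,-0.06],[0.07,-0.02,-0.121],[0.12,-0.048,-0.2],[0.168,-0.076,-0.274],[0.22,-0.105,-0.353],[0.269,-0.133,-0.432],[0.32,-0.155,-0.51],[0.369,-0.175,-0.585],[0.369,-0.175,-0.585]],"twist":[[0,0,0],[0,0,0],[0,0,0],[0,0,0],[0,0,0],[0,0,0],[0.006,-0.001,0.004],[0.011,-0.0025,0.008],[0.011,-0.0025,0.008]],"fingers":[-1,-1,-1,-1,-1,-1,-1,-1,-1]}' ; python3 - <<'E'
from h import *
R=seatR(-12.5); seat=np.array([.521,.2066,.236])
d=snap("wrist","w16"); s=snap("scene","s16"); crop(s,260,210,400,340,5,"c16s.png")
st=telemetry.get_state(); print("seat frame tcp mm",(R@(st["position"]-seat)*1000).round(1),"F",(R@st["contact_force"]).round(1),st["width"])
E
```

```text
clock: 15.75
position: [0.4776, 0.1143, 0.1425]
ee_rot: [0.303, 0.091, 0.949, 0.008]
contact_force: [-1.1, -0.7, 0.7]
width: -0.0
seat frame tcp mm [-70.9 -98.4 -62.8] F [0.4 0.3 0.3] -2.6173246246631326e-05
```

View pics/w16.png

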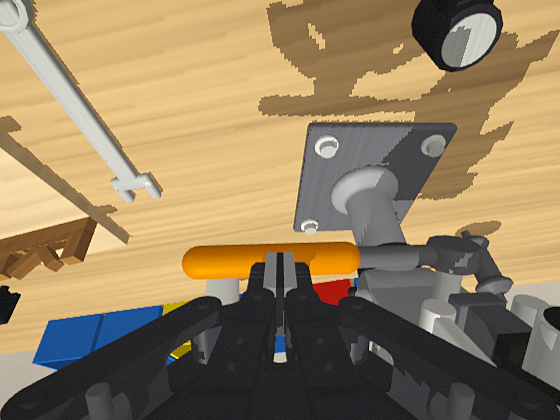

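View pics/c16s.png

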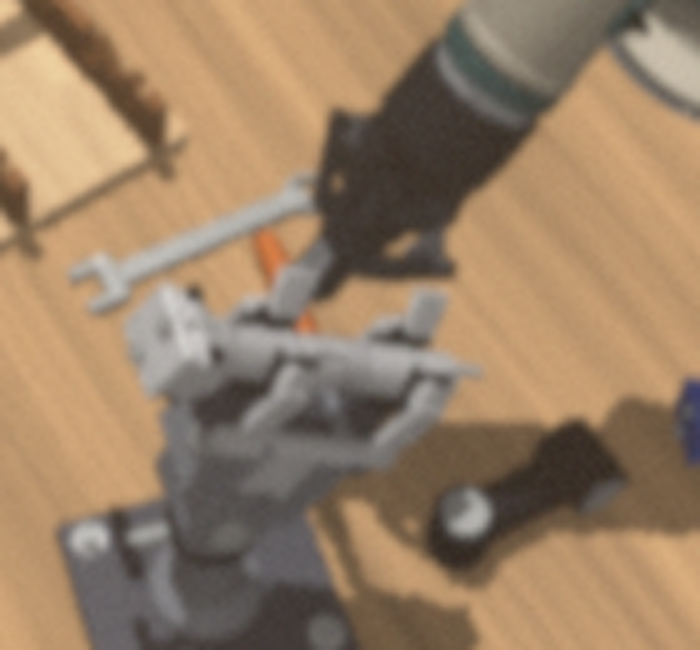

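The lever is being pushed down, now about level in the seat frame with the fingertips on the grip at (280,260). Continue with the lean.

```bash
python3 -m creep '{"slide":[[0.045,-0.01,-0.065],[0.09,-0.02,-0.131],[0.137,-0.037,-0.2],[0.184,-0.055,-0.273],[0.225,-0.064,-0.333],[0.266,-0.073,-0.393],[0.298,-0.08,-0.44],[0.329,-0.087,-0.486],[0.348,-0.091,-0.514],[0.348,-0.091,-0.514],[0.348,-0.091,-0.514]],"twist":[[0.006,-0.0013,0.004],[0.011,-0.0025,0.008],[0.017,-0.0038,0.012],[0.022,-0.005,0.016],[0.028,-0.006,0.02],[0.033,-0.0074,0.024],[0.033,-0.0074,0.024],[0.033,-0.0074,0.024],[0.033,-0.0074,0.024],[0.033,-0.0074,0.024],[0.033,-0.0074,0.024]],"fingers":[-1,-1,-1,-1,-1,-1,-1,-1,-1,-1,-1]}' ; python3 - <<'E'
from h import *
R=seatR(-12.5); seat=np.array([.521,.2066,.236])
d=snap("wrist","w17"); s=snap("scene","s17"); crop(s,260,210,400,340,5,"c17s.png")
st=telemetry.get_state(); print("seat frame tcp mm",(R@(st["position"]-seat)*1000).round(1),"F",(R@st["contact_force"]).round(1),st["width"])
for n,d in(("w",d),("s",s)):
    L=(cloud(d)-seat)@R.T*1000; hsv=cv2.cvtColor(d["img"],cv2.COLOR_BGR2HSV)
    m=(hsv[...,0]>4)&(hsv[...,0]<16)&(hsv[...,1]>180)&(hsv[...,2]>60)&(np.abs(L[...,0]+72)<25)&(L[...,1]<-20)&(L[...,1]>-190)&(d["depth"]>0); q=L[m]
    if m.sum()>10:
        p=np.polyfit(q[:,1],q[:,2],1); print(n,m.sum(),"angle est",0.785+np.arctan(p[0]), q.mean(0).round(1))
E
```

```text
clock: 16.95
position: [0.538, 0.1094, 0.1012]
ee_rot: [0.291, 0.053, 0.948, 0.122]
contact_force: [0.3, 0.7, -0.2]
width: 0.0002
seat frame tcp mm [ -48.3  -91.2 -131.4] F [ 0.  -0.6 -0.2] 0.0003066032690561506
w 234 angle est 1.3820724814686607 [ -74.2  -80.1 -123.3]
```

View pics/w17.png

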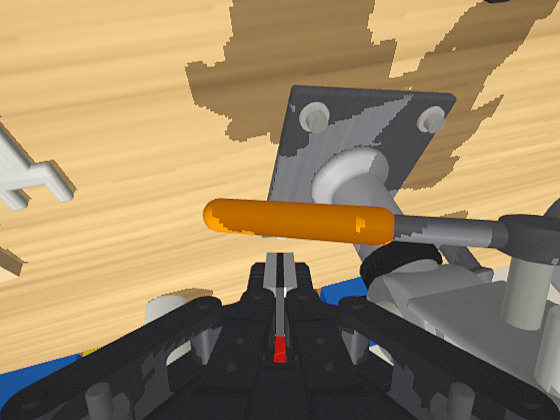

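View pics/c17s.png

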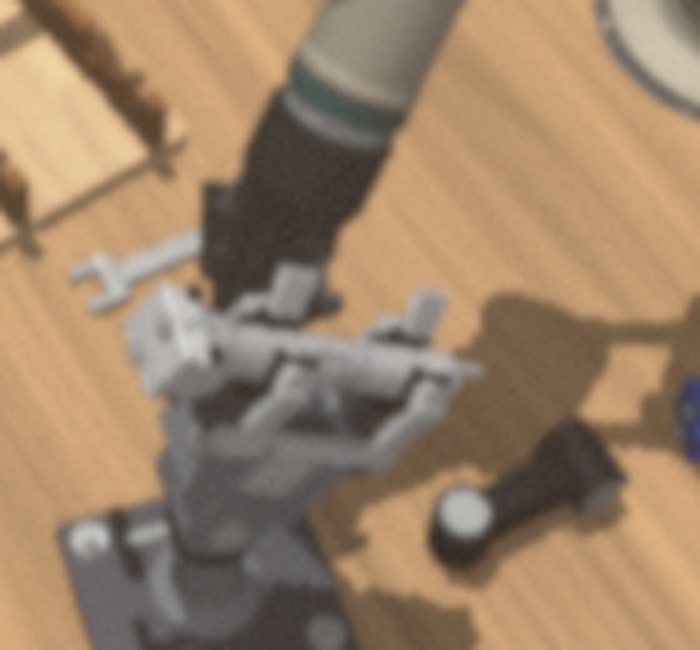

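The fingers have slipped past the lever: TCP x is -48 instead of -71, force zero, lever at about 1.38 rad, so the arm did not reach the commanded pose. I'll check the joints.

```bash
python3 - <<'E'
from h import *
st=telemetry.get_state(); print(st["qpos"].round(3)); print(st["position"],st["ee_rot"])
R=seatR(-12.5); seat=np.array([.521,.2066,.236])
d=load("w17"); L=(cloud(d)-seat)@R.T*1000; hsv=cv2.cvtColor(d["img"],cv2.COLOR_BGR2HSV)
m=(hsv[...,0]>4)&(hsv[...,0]<16)&(hsv[...,1]>180)&(d["depth"]>0)&(L[...,1]<-20)&(L[...,2]<-60)&(np.abs(L[...,0]+72)<30); q=L[m]
for lo in range(-130,-20,15):
    b=q[(q[:,1]>=lo)&(q[:,1]<lo+15)]
    if len(b)>5: print(lo,len(b),b.mean(0).round(1),np.percentile(b[:,2],95).round(1))
E
```

```text
[-0.099  0.17   2.287  1.233  0.274 -2.703]
[0.53618049 0.10985207 0.10068337] [0.28996834 0.05162907 0.94788395 0.12152704]
-130 13 [ -78.9 -119.8 -149.9] -148.5
-115 34 [ -77.8 -107.1 -143.1] -132.8
-100 48 [ -72.3  -91.9 -130.6] -122.7
-85 55 [ -73.   -76.6 -120.6] -112.9
-70 57 [ -73.2  -62.2 -111.1] -103.4
-55 27 [ -75.6  -50.6 -104.2] -98.9
```

The wrist has run close to its singularity (j5 0.27) with j6 at its stop, so this orientation is unreachable this low. I'll back off and finish the last 0.2 rad with the tool pointing straight down, its y turned 90° so the wide knuckles lie along the bench and not towards the jaws.

```bash
python3 - <<'E'
from h import *
st=telemetry.get_state(); q=st["ee_rot"]; T=Rn.from_quat(np.r_[q[1:],q[0]])
R=seatR(-12.5); seat=np.array([.521,.2066,.236])
print("tool axes in seat frame:",(R@T.as_matrix()).round(2).tolist())
C=Rn.from_rotvec(np.radians(20)*R[0])*toolR(-12.5,35); print("err deg",np.degrees((C*T.inv()).as_rotvec()).round(1))
for d in ((20,0,45),):print((np.array(d)/150@R).round(3))
E
```

```text
tool axes in seat frame: [[-1.0, 0.0, -0.05], [-0.01, 0.95, 0.32], [0.04, 0.32, -0.95]]
err deg [ 1.1 -2.8  0.1]
[-0.061  0.014  0.322]
```

```bash
python3 -m creep '{"slide":[[-0.015,0.003,0.08],[-0.03,0.007,0.16],[-0.045,0.01,0.24],[-0.061,0.014,0.322]],"twist":[[0,0,0],[0,0,0],[0,0,0],[0,0,0]],"fingers":[-1,-1,-1,-1]}' ; python3 - <<'E'
from h import *
R=seatR(-12.5); seat=np.array([.521,.2066,.236])
st=telemetry.get_state(); print("seat frame tcp mm",(R@(st["position"]-seat)*1000).round(1),"F",(R@st["contact_force"]).round(1),st["qpos"].round(3))
go(np.array([.50,.08,.24]),-12.5-90,0)
go(np.array([.50,.08,.24]),-12.5,0)
E
```

```text
clock: 17.45
position: [0.5259, 0.1118, 0.149]
ee_rot: [0.289, 0.052, 0.948, 0.121]
contact_force: [0.4, 0.5, -0.1]
width: 0.0001
seat frame tcp mm [-29.1 -91.5 -85.7] F [ 0.2  0.6 -0.2] [-0.095  0.063  2.229  0.797  0.36  -2.243]
slide [-0.1727, -0.2121, 0.6064] twist [0.05456, 0.10031, -0.25733] deg 101.35 mm [-25.9 -31.8  91. ]
slide [-0.1727, -0.2121, 0.6064] twist [-0.02879, 0.09748, -0.0168] deg 37.09 mm [-25.9 -31.8  91. ]
```

```bash
python3 -m creep '{"slide":[[-0.04,-0.06,0.15],[-0.08,-0.12,0.3],[-0.12,-0.18,0.45],[-0.17,-0.21,0.6],[-0.17,-0.21,0.6],[-0.17,-0.21,0.6],[-0.17,-0.21,0.6]],"twist":[[-0.002,0.008,-0.001],[-0.006,0.02,-0.003],[-0.012,0.04,-0.007],[-0.018,0.06,-0.01],[-0.024,0.08,-0.014],[-0.0288,0.0975,-0.0168],[-0.0288,0.0975,-0.0168]],"fingers":[-1,-1,-1,-1,-1,-1,-1]}' ; python3 - <<'E'
from h import *
R=seatR(-12.5); seat=np.array([.521,.2066,.236])
st=telemetry.get_state(); print("seat frame tcp mm",(R@(st["position"]-seat)*1000).round(1),"F",(R@st["contact_force"]).round(1),st["qpos"].round(3),st["position"])
go(np.array([.50,.08,.24]),-12.5-90,0)
d=snap("wrist","w18"); s=snap("scene","s18"); crop(s,240,210,400,340,5,"c18.png")
for n,d in(("w",d),("s",s)):
    L=(cloud(d)-seat)@R.T*1000; hsv=cv2.cvtColor(d["img"],cv2.COLOR_BGR2HSV)
    m=(hsv[...,0]>4)&(hsv[...,0]<16)&(hsv[...,1]>180)&(hsv[...,2]>60)&(np.abs(L[...,0]+72)<25)&(L[...,1]<-20)&(L[...,1]>-190)&(d["depth"]>0); q=L[m]
    if m.sum()>10:
        p=np.polyfit(q[:,1],q[:,2],1); print(n,m.sum(),"angle est",0.785+np.arctan(p[0]), q.mean(0).round(1))
E
```

```text
clock: 18.15
position: [0.5041, 0.0802, 0.2385]
ee_rot: [0.001, 0.109, 0.994, -0.001]
contact_force: [-0.3, -0.2, -0.5]
width: 0.0
seat frame tcp mm [  10.3 -127.1   -4.2] F [-0.5 -0.3 -0.3] [ 0.023  0.173  1.625 -0.003  1.341 -1.328] [0.50412973 0.08015252 0.23845846]
slide [-0.0275, -0.001, 0.0103] twist [0.00058, -0.00012, -0.2499] deg 89.97 mm [-4.1 -0.2  1.5]
w 168 angle est 1.336434858882483 [ -70.8  -70.8 -114.1]
```

View pics/c18.png

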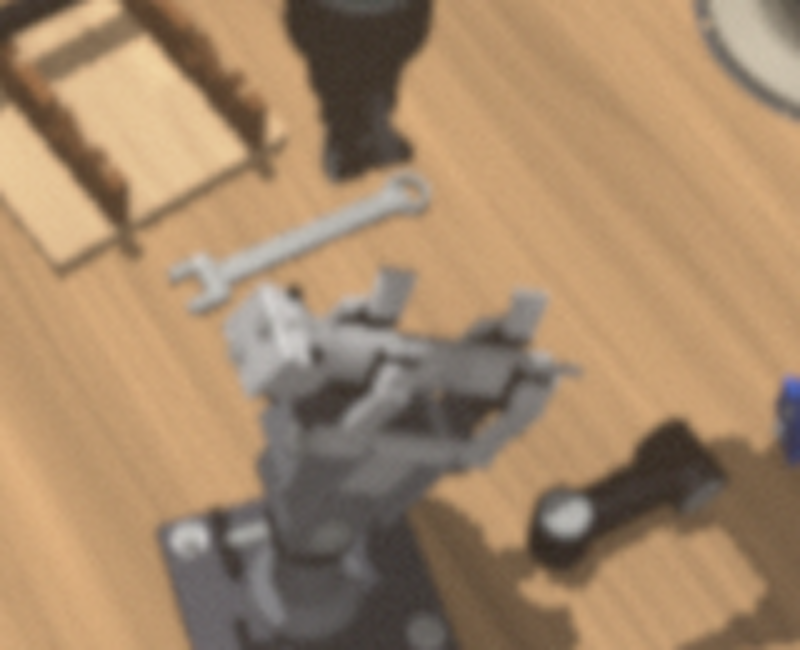

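View pics/w18.png

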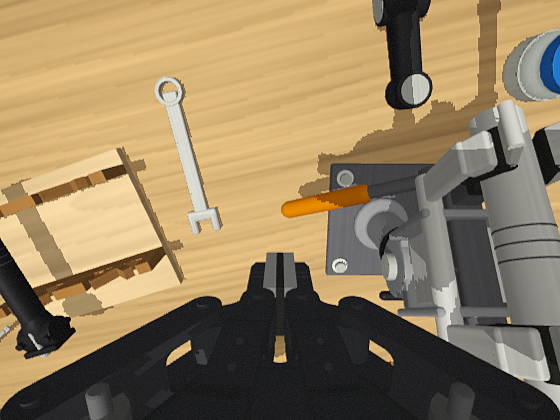

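The lever rests at about 1.34 rad. Turning the tool's yaw would swing the wrist camera over the clamp, so I'll keep this yaw with the tool vertical and lean it 20° sideways away from the jaws.

```bash
python3 - <<'E'
from h import *
R=seatR(-12.5); seat=np.array([.521,.2066,.236]); st=telemetry.get_state()
Xh=np.array([np.cos(np.radians(-12.5)),np.sin(np.radians(-12.5)),0])
lean=Rn.from_rotvec(np.radians(20)*Xh); k=lean.apply([0,0,1]); Rt=lean*toolR(-12.5,0); print(k)
def P(b,r=.120): return seat+np.array([-.072,-r*np.cos(b),-.072+r*np.sin(b)])@R
for b,h in((-.56,.045),(-.56,.014),(-.68,.013),(-.785,.013),(-.785,.006)):
    p=P(b)+h*k; print(b,h,p.round(4)); go(p,0,0,Rt)
h0=P(-.56)+.045*k
for b,h in((-.56,.014),(-.62,.013),(-.68,.013),(-.735,.013),(-.785,.013),(-.785,.006)): print("from hover",b,h,((P(b)+h*k-h0)/.15).round(3))
E
```

```text
[-0.07402671 -0.3339129   0.93969262]
-0.56 0.045 [0.5141 0.0882 0.1258]
slide [0.09, 0.0567, -0.746] twist [0.05447, -0.01204, 0.00025] deg 20.08 mm [  13.5    8.5 -111.9]
-0.56 0.014 [0.5164 0.0986 0.0967]
slide [0.1053, 0.1257, -0.9402] twist [0.05447, -0.01204, 0.00025] deg 20.08 mm [  15.8   18.9 -141. ]
-0.68 0.013 [0.5248 0.1056 0.0861]
slide [0.1615, 0.1727, -1.0104] twist [0.05447, -0.01204, 0.00025] deg 20.08 mm [  24.2   25.9 -151.6]
-0.785 0.013 [0.5319 0.1127 0.0785]
slide [0.2087, 0.2198, -1.0615] twist [0.05447, -0.01204, 0.00025] deg 20.08 mm [  31.3   33.  -159.2]
-0.785 0.006 [0.5324 0.115  0.0719]
slide [0.2121, 0.2353, -1.1054] twist [0.05447, -0.01204, 0.00025] deg 20.08 mm [  31.8   35.3 -165.8]
from hover -0.56 0.014 [ 0.015  0.069 -0.194]
from hover -0.62 0.013 [ 0.044  0.092 -0.233]
from hover -0.68 0.013 [ 0.072  0.116 -0.264]
from hover -0.735 0.013 [ 0.096  0.14  -0.292]
from hover -0.785 0.013 [ 0.119  0.163 -0.316]
from hover -0.785 0.006 [ 0.122  0.179 -0.359]
```

```bash
python3 -m creep '{"slide":[[0,0,0],[0.02,0.01,-0.1],[0.05,0.03,-0.25],[0.07,0.04,-0.45],[0.09,0.057,-0.65],[0.09,0.057,-0.746],[0.09,0.057,-0.746],[0.09,0.057,-0.746]],"twist":[[0.018,-0.004,0],[0.036,-0.008,0],[0.0545,-0.012,0],[0.0545,-0.012,0],[0.0545,-0.012,0],[0.0545,-0.012,0],[0.0545,-0.012,0],[0.0545,-0.012,0]],"fingers":[-1,-1,-1,-1,-1,-1,-1,-1]}' ; python3 - <<'E'
from h import *
R=seatR(-12.5); seat=np.array([.521,.2066,.236])
st=telemetry.get_state(); print("target .5141 .0882 .1258",st["position"].round(4),"F",st["contact_force"].round(1),st["qpos"].round(3))
d=snap("wrist","w19")
E
```

```text
clock: 19.05
position: [0.5138, 0.0879, 0.127]
ee_rot: [0.019, 0.109, 0.979, 0.173]
contact_force: [0.6, 1.2, -1.2]
width: -0.0001
target .5141 .0882 .1258 [0.5138 0.0879 0.127 ] F [ 0.6  1.2 -1.2] [-0.213  0.256  1.88   0.408  1.041 -1.776]
```

View pics/w19.png

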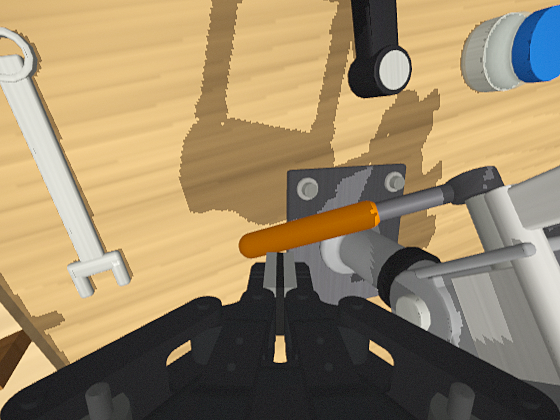

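```bash
python3 - <<'E'
from h import *
d=load("w19"); P=cloud(d); st=telemetry.get_state(); q=st["ee_rot"]; T=Rn.from_quat(np.r_[q[1:],q[0]])
F=T.inv().apply((P-st["position"]).reshape(-1,3)).reshape(P.shape)*1000
hsv=cv2.cvtColor(d["img"],cv2.COLOR_BGR2HSV)
m=(hsv[...,0]>4)&(hsv[...,0]<16)&(hsv[...,1]>180)&(hsv[...,2]>60)&(d["depth"]>0)&(F[...,2]<90)&(F[...,2]>0); m[:, :235]=0; m[:,385:]=0
q=F[m]
for lo in range(-40,60,10):
    b=q[(q[:,1]>=lo)&(q[:,1]<lo+10)]
    if len(b)>10: print("tool y",lo,"x",np.percentile(b[:,0],[3,97]).round(1),"z top",np.percentile(b[:,2],5).round(1))
E
```

```text
tool y -30 x [-14.   -0.2] z top 46.1
tool y -20 x [-14.6   3.4] z top 44.7
tool y -10 x [-11.7   6.4] z top 43.2
tool y 0 x [-8.9  9.8] z top 41.5
tool y 10 x [-4.7 13.6] z top 40.0
tool y 20 x [-1.5 17. ] z top 38.3
tool y 30 x [ 2.  20.3] z top 36.7
tool y 40 x [ 5.3 24.2] z top 36.0
tool y 50 x [ 8.4 25.4] z top 32.7
```

The bar is right under the fingertips, centred within 1 mm in x and 41 mm below. Push it down along the arc to its stop.

```bash
python3 -m creep '{"slide":[[0.005,0.023,-0.065],[0.01,0.046,-0.13],[0.015,0.069,-0.194],[0.044,0.092,-0.233],[0.072,0.116,-0.264],[0.096,0.14,-0.292],[0.119,0.163,-0.316],[0.122,0.179,-0.359],[0.122,0.179,-0.359],[0.122,0.179,-0.359]],"twist":[[0,0,0],[0,0,0],[0,0,0],[0,0,0],[0,0,0],[0,0,0],[0,0,0],[0,0,0],[0,0,0],[0,0,0]],"fingers":[-1,-1,-1,-1,-1,-1,-1,-1,-1,-1]}' ; python3 - <<'E'
from h import *
R=seatR(-12.5); seat=np.array([.521,.2066,.236])
st=telemetry.get_state(); print("target .5324 .115 .0719",st["position"].round(4),"F",st["contact_force"].round(1),st["qpos"].round(3))
d=snap("wrist","w20"); L=(cloud(d)-seat)@R.T*1000; hsv=cv2.cvtColor(d["img"],cv2.COLOR_BGR2HSV)
m=(hsv[...,0]>4)&(hsv[...,0]<16)&(hsv[...,1]>180)&(hsv[...,2]>60)&(np.abs(L[...,0]+72)<25)&(L[...,1]<-20)&(L[...,1]>-190)&(d["depth"]>0); q=L[m]
p=np.polyfit(q[:,1],q[:,2],1); print(m.sum(),"angle est",0.785+np.arctan(p[0]), q.mean(0).round(1))
E
```

```text
clock: 20.1
position: [0.5353, 0.1142, 0.0757]
ee_rot: [0.021, 0.108, 0.979, 0.173]
contact_force: [-5.2, -8.5, 21.0]
width: 0.0004
target .5324 .115 .0719 [0.5353 0.1142 0.0757] F [-5.2 -8.5 21. ] [-0.153  0.344  1.907  0.448  0.913 -1.783]
276 angle est 1.4442023549026168 [ -73.1  -72.3 -143.6]
```

View pics/w20.png

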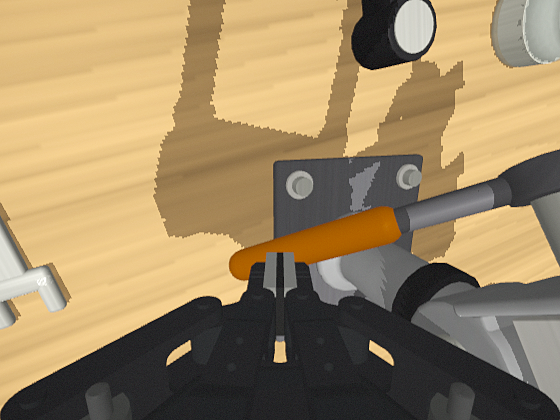

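The reaction is 23 N against the 8 N at most needed to turn the lever, so it is against its stop. I'll retreat along the tool axis, then verify.

```bash
python3 -m creep '{"slide":[[-0.01,-0.04,0.11],[-0.03,-0.13,0.37],[-0.06,-0.26,0.7],[-0.08,-0.34,0.95],[-0.08,-0.34,0.95],[-0.08,-0.34,0.95]],"twist":[[0,0,0],[0,0,0],[0,0,0],[0,0,0],[0,0,0],[0,0,0]],"fingers":[-1,-1,-1,-1,-1,-1]}' ; python3 - <<'E'
from h import *
R=seatR(-12.5); seat=np.array([.521,.2066,.236])
st=telemetry.get_state(); print(st["position"].round(4),"F",st["contact_force"].round(1))
w=snap("wrist","w21"); t=snap("top","t21"); s=snap("scene","s21"); crop(t,130,130,230,250,5,"c21t.png"); crop(s,240,210,400,340,5,"c21s.png")
for n,d in(("w",w),("t",t),("s",s)):
    L=(cloud(d)-seat)@R.T*1000; hsv=cv2.cvtColor(d["img"],cv2.COLOR_BGR2HSV)
    m=(hsv[...,0]>4)&(hsv[...,0]<16)&(hsv[...,1]>180)&(hsv[...,2]>60)&(np.abs(L[...,0]+72)<25)&(L[...,1]<-20)&(L[...,1]>-190)&(d["depth"]>0); q=L[m]
    if m.sum()>15:
        r=[]
        for lo in range(-115,-45,8):
            b=q[(q[:,1]>=lo)&(q[:,1]<lo+8)]
            if len(b)>8: r.append((b[:,1].mean(),np.percentile(b[:,2],90)))
        r=np.array(r); 
        if len(r)>2:
            p=np.polyfit(r[:,0],r[:,1],1); print(n,m.sum(),"angle ridge",0.785+np.arctan(p[0]),np.round(r,1).tolist())
    mm=(np.abs(L[...,1])<40)&(np.abs(L[...,0])<90)&(L[...,2]>22)&(L[...,2]<45)&(d["depth"]>0); q=L[mm]; print(n,"  prongs y",np.percentile(q[:,1],[1,99]).round(1) if len(q)>9 else None)
    tb=(np.abs(L[...,1])<6)&(np.abs(L[...,0])<70)&(L[...,2]>5)&(L[...,2]<25); print("  tube top z",np.percentile(L[tb][:,2],[50,80,95]).round(1) if tb.any() else None)
E
```

```text
clock: 20.75
position: [0.5221, 0.0637, 0.216]
ee_rot: [0.02, 0.109, 0.979, 0.173]
contact_force: [-0.2, 0.4, -0.2]
width: -0.0002
[0.5221 0.0637 0.216 ] F [-0.2  0.4 -0.2]
w 247 angle ridge 1.5632762253611978 [[-107.9, -168.1], [-102.8, -163.0], [-94.9, -156.6], [-87.0, -147.9], [-79.1, -139.9], [-70.6, -130.1], [-62.8, -123.9], [-55.4, -117.5], [-47.0, -108.1]]
w   prongs y [-26.7  18.2]
  tube top z [12.7 13.2 13.6]
t 66 angle ridge 1.5930581974880835 [[-86.9, -149.8], [-79.0, -137.1], [-71.4, -131.6], [-63.0, -122.7], [-54.8, -114.7], [-47.4, -106.8]]
t   prongs y [-24.6  26.2]
  tube top z [12.2 14.1 15.6]
s   prongs y [-26.1  25. ]
  tube top z [13.6 14.6 15.4]
```

View pics/w21.png

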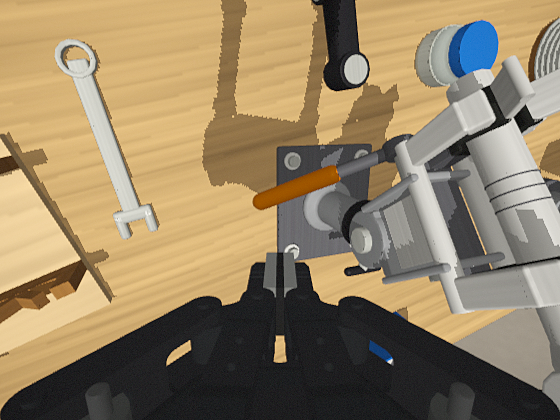

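View pics/t21.png

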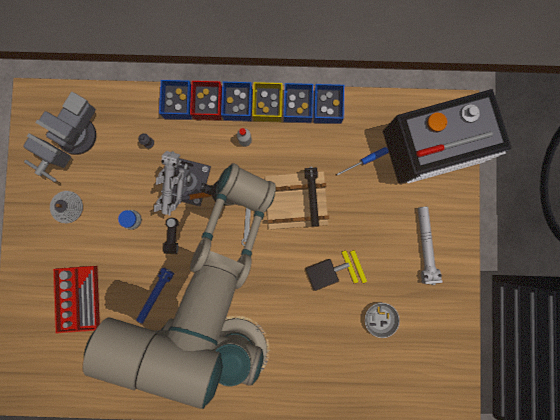

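The lever ridge measures 1.56 rad (wrist) and 1.59 rad (top). The jaws are at about ±26 mm and the tube top at 13–14 mm, as when seated. In the top view the black post (312,197), jar (129,219), stem (171,235), bottle (243,137) and hub (146,141) are at their starting pixels. The robot is clear, so I hand in.

```bash
python3 - <<'E'
from rig import order
print(order.sign_off())
E
```

```text
the job is handed in; nothing more can be done
None
```

I took the silver post from the cradle and pressed it into the jaws onto the rests. The jaws closed over it while I held it, then I let go, pushed the lever to its stop, retreated and handed the job in at about 21 s of the 50 s.

**Post and jaws:** the last images show the tube top 13–14 mm above the seat line (tube radius 13.6 mm). Both jaws are about evenly closed, with tips at about ±26 mm against ±22.4 shut on nothing, and the head is uppermost. Its origin was about 23 mm up from the seat, measured before I let go.

**Lever:** it measures 1.56 rad (wrist camera) and 1.59 rad (top camera). It took 23 N at the stop, well above the 8 N needed to turn it.

**Surroundings:** the black post, jar, stem, bottle and hub look unmoved in the top view. I did not re-measure them to the millimetre. In that last top view the arm partly hid the spanner; the wrist view just after shows it lying flat and untouched. The gripper was clear at the end.

**What went wrong on the way:**
- **Lever push:** the first push slipped off at about 1.35 rad because the wrist came near its singularity. Joint 6 read -2.703 against its -2.70 limit; if that counts as passing the range, the run fails on it. I finished the push with the tool upright and leaning outward.
- **Tube offset:** the tube slid about 1 mm sideways on the rests, and I recentred it before letting go.

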